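Reset a stop-motion set for the next shot

TASK

Get the little animation set ready for the next shot: put every fence section that is on the stage away in the prop tray, and make the two puppets change places, each standing upright and centred on the steel mark where the other one stood. Also loosen the lamp's clamp knob, slide the lamp along its rail until it is squarely in line with the mark where the tall puppet ends up, and tighten the clamp again; leave the jar, screwdriver, tree and tape alone.

Things in the scene. Friction and masses are not known exactly. Their poses are not given: they have to be found in the camera images.
- stage: The stage: a flat, dark grey, fixed set board, 300 mm (its x) by 500 mm (its y), its top 18 mm above the table. Origin: centre of its underside. x points away from the robot. A lamp rail runs along its y near the far edge, and the two mark discs lie flush in it nearer the robot; the fence sections stand at its left (+y) end.
- mark_a: Left-hand mark: round steel disc 72 mm across lying flush in the stage (under 1 mm proud, nothing to feel). Origin at its centre, on the stage top; axes parallel to the stage's.
- mark_b: Right-hand mark: the same kind of disc. At the start one puppet stands on each mark, either way round.
- tall_puppet: The tall puppet with a flat cap: 140 mm high, slim, stiff, on a heavy round steel base 54 mm across and 8 mm thick, about 0.3 kg. Its origin is the centre of the base's underside, z up its body, x out of its face. Grip the head from above: a plain cylinder 40 mm across (41 at the cap), from 98 to 140 mm above the origin (cap brim at +x not solid).
- short_puppet: The short bare-headed puppet: 100 mm high, the same steel base, body 42 mm across, about 0.3 kg. Its origin is the centre of the base's underside, z up its body, x out of its face. Grip the head from above: a plain cylinder 40 mm across, from 58 to 100 mm above the origin.
- tray: Prop tray: fixed, open wooden box on the table to the right of the stage, outside 250 mm (its x) by 140 mm (its y) by 35 mm high, walls and floor 5 mm. Origin: centre of its underside.
- carriage (a joint): Position of the lamp carriage along its rail, m; grows towards the stage's +y, -0.105 to 0.105, and the lamp is at stage y = -0.065 + this. The carriage weighs about 2 kg and slides with 1 to 2 N when the clamp is loose; when the clamp is tight it is stuck fast (about 40 N).
- lamp (a point): Centre of the little black box-shaped lamp on the carriage (32 x 50 x 34 mm, about 76 mm above the table, top at 93 mm), shining towards the marks (stage -x). Its x and y axes are the stage's. It is in line with a mark when it has the same stage y as the mark.
- clamp (a joint): Angle of the carriage's clamp knob, rad, 0 to 1.4, growing clockwise seen from above. It bites the rail from about 0.8 up (tight: over 1.1; the end stop is 1.4) and is loose below 0.6. It stays where it is left; 0.2 to 0.3 N m turns it, and it turns easily in one grasp.
- clamp_grip (a point): Point on the vertical axis of the clamp knob, at the height to grip (TCP here), on the carriage 68 mm beyond the lamp (stage +x). The knob is black with an upright bar grip 14 mm thick, 42 mm long and 32 mm high; at clamp = 0 the bar lies along the stage's x, and it turns clockwise from there by the clamp angle. Holding the bar, one can also push the carriage along the rail.
- fence1: Section of white picket fence, 60 mm wide (its y), 62 mm high, 12 mm thick (its x), about 0.12 kg, standing loose on a steel foot 40 (x) by 60 (y) by 6 mm. Origin: centre of the foot's underside, z up. Lift by pinching its thickness from above. One to three of the three sections are there.
- fence2: Section of white picket fence, 60 mm wide (its y), 62 mm high, 12 mm thick (its x), about 0.12 kg, standing loose on a steel foot 40 (x) by 60 (y) by 6 mm. Origin: centre of the foot's underside, z up. Lift by pinching its thickness from above. One to three of the three sections are there.
- fence3: Section of white picket fence, 60 mm wide (its y), 62 mm high, 12 mm thick (its x), about 0.12 kg, standing loose on a steel foot 40 (x) by 60 (y) by 6 mm. Origin: centre of the foot's underside, z up. Lift by pinching its thickness from above. One to three of the three sections are there.
- glue_jar: Bystander: white jar 50 mm across, 70 mm high, on the table. Origin at its underside. Leave alone.
- hex_driver: Bystander: screwdriver 160 mm long lying on the table along its x. Leave alone.
- tree: Bystander: model tree 125 mm high on a 60 mm round base. Origin under the base. Leave alone.
- tape_roll: Bystander: roll of tape, 70 mm across, 18 mm high. Leave alone.
Things that resemble listed ones, but are neither listed nor needed, are in the scene too. Leave any purple look-alike of the fence3 alone.

How it is judged:
By the outcome, as a careful person would: the job done as asked, in the order asked, and still so for the second after the job is handed in, with the robot touching nothing.
Of fence1, fence2, fence3 only 1 to 3 are there at a start; the rules pass over those that are not, and their reading is None.
At some moment in a run one of tall_puppet, short_puppet, fence1, fence2, fence3 may be knocked a few centimetres aside while the robot is not near it.
Once in a run the grip may slacken for a moment while it holds something.
It also fails if it takes over 210 s, if anything falls off the work surface, if the arm or the gripper's body presses on something with over 40 N, if the wrist force passes 120 N, or if a joint passes its speed limit or range.

ROBOT

A 6-joint arm with a two-finger parallel gripper is mounted at the origin on the work surface. World frame = base frame: x ahead of the robot, y to its left, z up, the work surface at z = 0. Lengths are in mm, angles in degrees, forces in N, time in s.
With the tool pointing down it reaches from about 250 to 775 mm from the base axis. Payload 8.9 kg.
Tool frame: the origin (TCP) lies between the finger pads, 19 mm behind the fingertips; this is the grasp point; z points along the fingers, y is the line along which they close (so a half turn about z gives the same grasp; the last joint's range is limited). The gripper opens to 85 mm and grips with 20 to 120 N. Pads are 22 mm wide; open, the fingers measure 114 mm over their backs; the gripper's body (76 mm by 85 mm) begins 54 mm behind the grasp point. The pads swing forward as they close: fully open they stand 13 mm farther back than shut.
Start: joints at [-7.981, 16.656, -8.789, 64.555, 0, 82.019], TCP at [524.999, 0.004, 250.005] pointing down, gripper open.
Joint ranges: [-144.48, 144.48], [-52.06, 99.96], [-74.48, 78.29], [-112.23, 115.85], [-86.99, 84.42], [-180, 180]. Speed limits (degrees/s): [127.2, 127.2, 159.86, 180, 180, 180].

INTERFACE

Orientations are given as a 3x3 rotation matrix whose columns are the frame's x, y, z axes.
In Python, from bench import state, viewer, manip gives the robot as it stands. The module is installed in compiled form; this text tells all that it offers.
- The arm moves only by the tool move_arm, never from a script. Its argument "plan" is a list of rows, each an object of numbers: "fingers": the closure, from 0 (fully open) to 1 (shut); "tx", "ty", "tz": the shift along the world's x, y, z in units of 40 mm (1.0 is 40 mm); "rx", "ry", "rz": the turn, a rotation vector about the world's x, y, z in rad. In form: [{"fingers": .., "tx": .., "ty": .., "tz": .., "rx": .., "ry": .., "rz": ..}, ...]. A call has 1 to 20 rows; each row is the pose to reach, as a shift and turn from the pose commanded when the call began; what a row does not reach only later rows make up. A row lasts 1/8 s, in which the tool goes at most 62.5 mm and 10.7 degrees, less where a joint would pass 70% of its speed; a pose out of reach is approached as far as the arm can. A call with a gripper value outside its range is refused whole. The fingers move at their own pace and stop on an object; "newtons" is the grip in N (left out, the last holds). Time passes only in rows, so rows that repeat a pose let the fingers close. It gives the time, the measured TCP pose, the force, the opening and the grip force at its end, in the units of the state.
- state(): the state, without advancing time (a new reading comes with each control period).
- viewer.snapshot(name): name is "scene" or "side" or "wrist"; returns (picture, depth): 480x640x3 uint8, red, green, blue; 480x640 float32, mm along the optical axis (not along the pixel's ray), 0 where there is no reading.
- viewer.calibration(name): a dict with "fx", "fy", "cx", "cy" (pixels), "k1" (the pictures are not rectified: a ray, as slopes to the right and down, at radius r is drawn at 1 + k1 r^2 times it, then the intrinsics apply), "xyz" and "rotation" of the camera in the world. Camera axes: x right, y down, z forward; pixel columns grow to the right and rows downward; lengths in mm; the calibration is good to about 2 mm. A picture is of the moment at which its call begins: read the wrist's pose just before it. calibration takes no time and is no camera call; for the wrist camera it gives the pose at the moment of the call.
- manip.hand_in(): hands the job in; it is judged then, once.
The state is a dict: "time": time; "q": joint angles; "joint_vel": joint speeds; "effort": joint torques, N m; "eef_pos": TCP position; "orientation": TCP orientation; "contact_force": force on the tool from outside, world axes, zero at the start; "moment": the same for the moment, N m; "grip_width": finger opening in mm; "gripper_force": force on a finger pad.
Only numpy, scipy, OpenCV 4.12 (cv2) and the standard library are available. Lean on these libraries where they do the work, as an engineer would, in place of code of your own. Each camera call takes 0.05 s, during which the arm holds its last target. There are 200 camera calls.

## Working session

There is one attempt and no reset: what is moved stays moved. The work goes in short steps, Python scripts to look and compute and a tool call to move; the robot and the scene stay as the last step left them, time stands still between calls to the robot, and variables do not carry over. Pictures are saved under pics/ and viewed, at most 14 in all, crops included, and the job is handed in when it is done.

Besides the shell and the picture viewer there is one more tool, called after "Call:" as name([rows], argument=value, ...), one row to a line, values as JSON. move_arm: Moves the arm, as the interface text tells. Its arguments: {"type":"object","properties":{"plan":{"type":"array","items":{"type":"object","properties":{"fingers":{"type":"number"},"tx":{"type":"number"},"ty":{"type":"number"},"tz":{"type":"number"},"rx":{"type":"number"},"ry":{"type":"number"},"rz":{"type":"number"}}}},"newtons":{"type":"number"}},"required":["plan"]}

```bash
mkdir -p pics; cat > h.py <<'E'
import numpy as np, cv2
from bench import state, viewer, manip
def snap(n):
    c=viewer.calibration(n); p,d=viewer.snapshot(n); return p,d,c
def rays(c,uv):
    uv=np.asarray(uv,float).reshape(-1,2)
    s=np.c_[(uv[:,0]-c['cx'])/c['fx'],(uv[:,1]-c['cy'])/c['fy']]
    t=s.copy()
    for _ in range(10): t=s/(1+c['k1']*(t**2).sum(1,keepdims=True))
    return np.c_[t,np.ones(len(t))]
def plane(c,uv,z):
    r=rays(c,uv)@np.array(c['rotation']).T; o=np.array(c['xyz'])
    return o+r*((z-o[2])/r[:,2])[:,None]
def cloud(c,d):
    v,u=np.mgrid[0:480,0:640]
    r=rays(c,np.c_[u.ravel(),v.ravel()])*d.ravel()[:,None]
    P=(r@np.array(c['rotation']).T+np.array(c['xyz'])).reshape(480,640,3); P[d==0]=np.nan; return P
def save(n,p): cv2.imwrite('pics/'+n+'.png',p[:,:,::-1])
E
python3 - <<'E'
from h import *
for n in ('scene','side','wrist'):
    p,d,c=snap(n); save(n+'0',p); np.savez(n+'0.npz',p=p,d=d,**c); print(n,c['xyz'],np.round(c['rotation'],2).tolist(),c['fx'],c['k1'],(d>0).mean())
E
```

```text
scene [1005.11443922  333.0016416  1054.02436836] [[-0.54, 0.72, -0.43], [0.84, 0.46, -0.28], [-0.01, -0.51, -0.86]] 517.9504970593932 -0.11383725283894115 0.9960221354166666
side [ -98.96139798 -631.2591271   674.07172165] [[0.73, -0.37, 0.58], [-0.68, -0.42, 0.6], [0.02, -0.83, -0.56]] 536.3658651555189 -0.05027666984426251 0.9959765625
wrist [525.21625238  83.47044739 373.68094134] [[1.0, 0.0, -0.0], [0.0, -0.95, -0.32], [-0.0, 0.32, -0.95]] 386.68683469280086 0.0029062937352454083 0.9959700520833333
```

View pics/scene0.png

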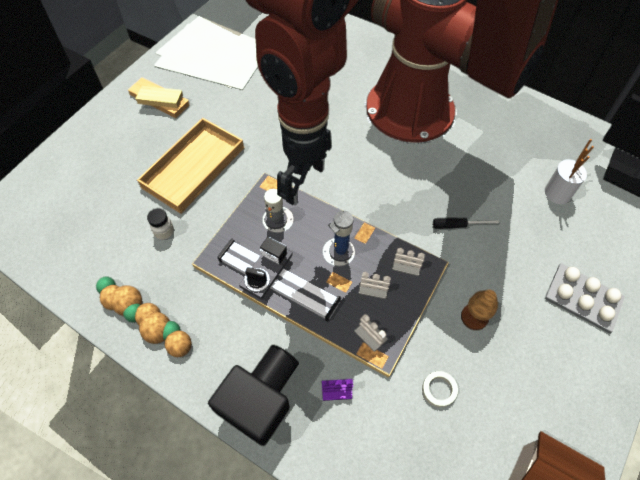

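View pics/side0.png

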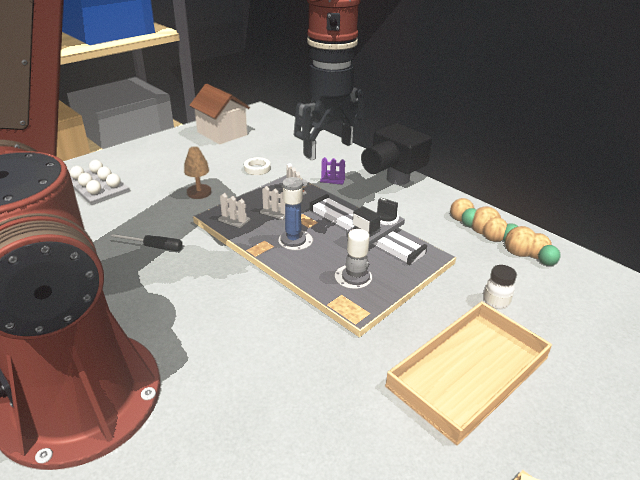

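View pics/wrist0.png

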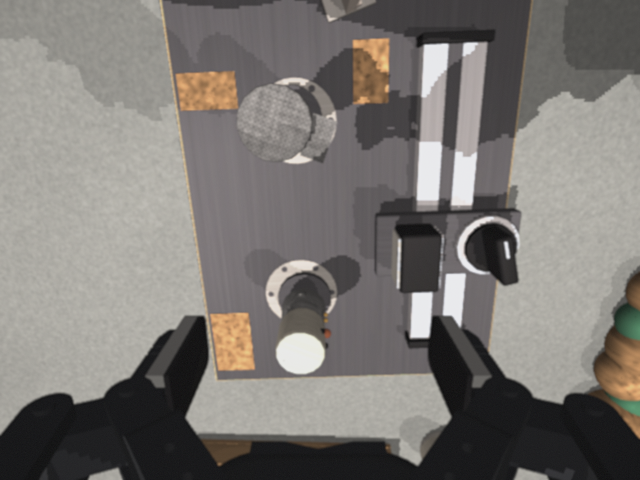

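The views show three fences at the stage's left end, with purple fence, tape and tree outside the stage. The tall (capped) puppet is on the left mark (wrist px 300,120) and the short one on the right mark (wrist px 302,290). The lamp is at wrist px (418,258) and the knob bar at (497,250). The tray is to the right.

```bash
cat > m.py <<'E'
from h import *
def clusters(P,zlo,zhi,amin=15,box=(300,700,-400,400),res=1.0):
    m=(P[...,2]>zlo)&(P[...,2]<zhi)&(P[...,0]>box[0])&(P[...,0]<box[1])&(P[...,1]>box[2])&(P[...,1]<box[3])
    n,l,s,_=cv2.connectedComponentsWithStats(m.astype(np.uint8))
    out=[]
    for i in range(1,n):
        if s[i,4]>=amin:
            q=P[l==i]; r=cv2.minAreaRect(q[:,:2].astype(np.float32))
            out.append((s[i,4],np.round(q.mean(0),1).tolist(),np.round(r[0],1).tolist(),np.round(r[1],1).tolist(),round(r[2],1),round(float(np.nanmax(q[:,2])),1)))
    return out
E
python3 - <<'E'
from m import *
W={}
for n in ('scene','side','wrist'):
    z=np.load(n+'0.npz'); c={k:z[k] for k in ('fx','fy','cx','cy','k1','xyz','rotation')}
    P=cloud(c,z['d']); p=z['p']; 
    print(n)
    for name,lo,hi,b in (('stage',13,22,(300,800,-350,350)),('tray',25,45,(300,800,-450,-150)),('fence/up',50,180,(300,800,-220,350))):
        print(name)
        for o in clusters(P,lo,hi,60,b): print(o)
    # ortho colour map
    if n!='wrist':
        ok=~np.isnan(P[...,2])&(P[...,2]<200)
        q=P[ok]; col=p[ok]
        u=np.round((q[:,1]*-1+350)).astype(int); v=np.round(800-q[:,0]).astype(int)
        g=(u>=0)&(u<700)&(v>=0)&(v<550)
        o=np.argsort(q[g][:,2]); im=np.zeros((550,700,3),np.uint8)
        im[v[g][o],u[g][o]]=col[g][o]
        im=cv2.dilate(im,np.ones((3,3)))
        if n=='scene': save('ortho',im)
E
```

```text
scene
stage
(np.int32(181), [505.5, -308.1, 17.4], [497.3, -308.3], [21.5, 227.6], 83.5, 21.9)
(np.int32(17038), [556.0, 82.9, 19.0], [548.5, 51.5], [303.3, 501.8], 2.0, 22.0)
tray
(np.int32(1013), [485.0, -375.9, 32.9], [484.2, -375.8], [145.4, 254.3], 88.3, 41.9)
(np.int32(139), [679.6, -297.2, 36.2], [678.4, -301.8], [27.4, 49.0], 53.1, 45.0)
fence/up
(np.int32(474), [515.9, -91.4, 95.9], [510.3, -96.0], [40.9, 37.8], 62.0, 122.6)
(np.int32(682), [507.3, 79.4, 129.5], [505.6, 76.2], [40.4, 52.1], 85.6, 163.8)
(np.int32(1268), [641.9, -26.7, 73.5], [640.0, -30.6], [119.9, 57.1], 2.6, 99.0)
(np.int32(220), [451.9, 220.7, 69.7], [449.9, 220.2], [14.5, 58.1], 16.5, 84.1)
(np.int32(217), [540.6, 185.5, 69.6], [538.8, 184.8], [14.4, 60.3], 21.5, 83.3)
(np.int32(213), [637.6, 232.4, 70.1], [636.3, 232.4], [58.2, 13.3], 72.1, 83.9)
(np.int32(324), [791.2, 125.7, 115.3], [790.7, 120.3], [64.1, 18.4], 89.8, 127.6)
side
stage
(np.int32(67), [769.1, 225.8, 17.6], [768.8, 228.7], [18.2, 58.8], 33.5, 21.9)
(np.int32(13696), [512.0, -7.8, 18.1], [550.9, 50.0], [304.7, 504.0], 2.2, 22.0)
(np.int3
[... 799 characters left out ...]
3.6, -13.5], [300.9, 369.4], 2.1, 22.0)
(np.int32(2052), [690.6, -109.0, 18.4], [690.3, -118.1], [35.3, 92.8], 2.3, 21.0)
(np.int32(99), [654.6, -299.4, 16.9], [655.0, -300.4], [31.4, 5.9], 61.0, 21.8)
(np.int32(247), [416.8, -304.1, 17.3], [415.9, -303.6], [4.2, 51.8], 88.4, 21.9)
tray
(np.int32(99), [412.3, -304.0, 28.8], [413.2, -303.9], [23.4, 3.3], 1.3, 35.3)
fence/up
(np.int32(5627), [505.6, 74.5, 156.9], [506.5, 73.8], [40.5, 52.4], 71.5, 160.6)
(np.int32(3398), [666.9, -26.3, 71.4], [673.0, -30.4], [54.5, 54.9], 81.6, 94.9)
(np.int32(3298), [602.3, -28.3, 88.6], [611.1, -32.1], [48.2, 50.4], 3.4, 95.4)
(np.int32(3495), [511.7, -88.8, 100.2], [510.9, -96.1], [40.5, 39.6], 47.9, 120.1)
```

View pics/ortho.png

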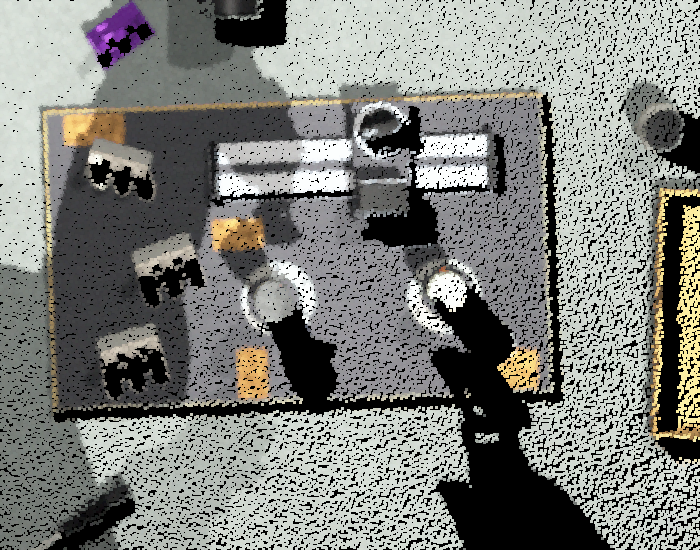

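Fences at about A(450,219,+17.5°), B(539,185,+21°), C(636,232,−18°); stage centre (550,51), yaw 2°; tray (485,−377). I'm starting with fence A.

Call:
move_arm([
  {"fingers": 0.4, "tx": -0.9, "ty": 2.7, "tz": 0, "rz": 0.15},
  {"fingers": 0.4, "tx": -1.87, "ty": 5.47, "tz": 0, "rz": 0.305},
  {"fingers": 0.4, "tx": -1.87, "ty": 5.47, "tz": 0, "rz": 0.305},
  {"fingers": 0.4, "tx": -1.87, "ty": 5.47, "tz": 0, "rz": 0.305},
  {"fingers": 0.4, "tx": -1.87, "ty": 5.47, "tz": 0, "rz": 0.305},
  {"fingers": 0.4, "tx": -1.87, "ty": 5.47, "tz": -2.5, "rz": 0.305},
  {"fingers": 0.4, "tx": -1.87, "ty": 5.47, "tz": -2.5, "rz": 0.305},
  {"fingers": 0.4, "tx": -1.87, "ty": 5.47, "tz": -3.5, "rz": 0.305},
  {"fingers": 0.4, "tx": -1.87, "ty": 5.47, "tz": -4.2, "rz": 0.305},
  {"fingers": 0.4, "tx": -1.87, "ty": 5.47, "tz": -4.7, "rz": 0.305},
  {"fingers": 0.4, "tx": -1.87, "ty": 5.47, "tz": -4.7, "rz": 0.305},
  {"fingers": 1, "tx": -1.87, "ty": 5.47, "tz": -4.7, "rz": 0.305},
  {"fingers": 1, "tx": -1.87, "ty": 5.47, "tz": -4.7, "rz": 0.305},
  {"fingers": 1, "tx": -1.87, "ty": 5.47, "tz": -4.7, "rz": 0.305},
  {"fingers": 1, "tx": -1.87, "ty": 5.47, "tz": -4.7, "rz": 0.305},
  {"fingers": 1, "tx": -1.87, "ty": 5.47, "tz": -4.7, "rz": 0.305},
  {"fingers": 1, "tx": -1.87, "ty": 5.47, "tz": -4.7, "rz": 0.305},
], newtons=60)

```text
validation failed for argument at $.pl...
```

Call:
move_arm([
  {"fingers": 0.4, "tx": -0.9, "ty": 2.7, "tz": 0.0, "rx": 0.0, "ry": 0.0, "rz": 0.15},
  {"fingers": 0.4, "tx": -1.87, "ty": 5.47, "tz": 0.0, "rx": 0.0, "ry": 0.0, "rz": 0.305},
  {"fingers": 0.4, "tx": -1.87, "ty": 5.47, "tz": 0.0, "rx": 0.0, "ry": 0.0, "rz": 0.305},
  {"fingers": 0.4, "tx": -1.87, "ty": 5.47, "tz": 0.0, "rx": 0.0, "ry": 0.0, "rz": 0.305},
  {"fingers": 0.4, "tx": -1.87, "ty": 5.47, "tz": 0.0, "rx": 0.0, "ry": 0.0, "rz": 0.305},
], newtons=60)

```text
time: 0.78
eef_pos: [448.9, 221.1, 249.9]
orientation: [[-0.304, 0.953, -0.001], [0.953, 0.304, 0.0], [0.0, -0.0, -1.0]]
contact_force: [0.6, 0.2, 0.1]
grip_width: 51.4
gripper_force: 0.0
```

Call:
move_arm([
  {"fingers": 0.4, "tx": 0.0, "ty": 0.0, "tz": -1.2, "rx": 0.0, "ry": 0.0, "rz": 0.0},
  {"fingers": 0.4, "tx": 0.0, "ty": 0.0, "tz": -2.4, "rx": 0.0, "ry": 0.0, "rz": 0.0},
  {"fingers": 0.4, "tx": 0.0, "ty": 0.0, "tz": -3.4, "rx": 0.0, "ry": 0.0, "rz": 0.0},
  {"fingers": 0.4, "tx": 0.0, "ty": 0.0, "tz": -4.2, "rx": 0.0, "ry": 0.0, "rz": 0.0},
  {"fingers": 0.4, "tx": 0.0, "ty": 0.0, "tz": -4.7, "rx": 0.0, "ry": 0.0, "rz": 0.0},
  {"fingers": 0.4, "tx": 0.0, "ty": 0.0, "tz": -4.7, "rx": 0.0, "ry": 0.0, "rz": 0.0},
  {"fingers": 1.0, "tx": 0.0, "ty": 0.0, "tz": -4.7, "rx": 0.0, "ry": 0.0, "rz": 0.0},
  {"fingers": 1.0, "tx": 0.0, "ty": 0.0, "tz": -4.7, "rx": 0.0, "ry": 0.0, "rz": 0.0},
  {"fingers": 1.0, "tx": 0.0, "ty": 0.0, "tz": -4.7, "rx": 0.0, "ry": 0.0, "rz": 0.0},
  {"fingers": 1.0, "tx": 0.0, "ty": 0.0, "tz": -4.7, "rx": 0.0, "ry": 0.0, "rz": 0.0},
  {"fingers": 1.0, "tx": 0.0, "ty": 0.0, "tz": -4.7, "rx": 0.0, "ry": 0.0, "rz": 0.0},
], newtons=60)

```text
time: 2.15
eef_pos: [451.0, 218.9, 62.9]
orientation: [[-0.3, 0.954, 0.002], [0.954, 0.3, 0.0], [-0.0, 0.002, -1.0]]
contact_force: [-0.6, -1.0, 6.8]
grip_width: 11.5
gripper_force: 61.5
```

Call:
move_arm([
  {"fingers": 1.0, "tx": 0.0, "ty": 0.0, "tz": 0.5, "rx": 0.0, "ry": 0.0, "rz": 0.0},
  {"fingers": 1.0, "tx": 0.0, "ty": 0.0, "tz": 1.5, "rx": 0.0, "ry": 0.0, "rz": 0.0},
  {"fingers": 1.0, "tx": 0.0, "ty": 0.0, "tz": 2.6, "rx": 0.0, "ry": 0.0, "rz": 0.0},
  {"fingers": 1.0, "tx": 0.0, "ty": -0.5, "tz": 3.7, "rx": 0.0, "ry": 0.0, "rz": 0.0},
  {"fingers": 1.0, "tx": 0.0, "ty": -1.5, "tz": 4.5, "rx": 0.0, "ry": 0.0, "rz": -0.05},
  {"fingers": 1.0, "tx": -0.2, "ty": -2.6, "tz": 4.5, "rx": 0.0, "ry": 0.0, "rz": -0.1},
  {"fingers": 1.0, "tx": -0.3, "ty": -3.8, "tz": 4.5, "rx": 0.0, "ry": 0.0, "rz": -0.15},
  {"fingers": 1.0, "tx": -0.4, "ty": -5.0, "tz": 4.5, "rx": 0.0, "ry": 0.0, "rz": -0.2},
  {"fingers": 1.0, "tx": -0.5, "ty": -6.2, "tz": 4.5, "rx": 0.0, "ry": 0.0, "rz": -0.25},
  {"fingers": 1.0, "tx": -0.6, "ty": -7.4, "tz": 4.5, "rx": 0.0, "ry": 0.0, "rz": -0.3},
  {"fingers": 1.0, "tx": -0.7, "ty": -8.6, "tz": 4.5, "rx": 0.0, "ry": 0.0, "rz": -0.34},
  {"fingers": 1.0, "tx": -0.8, "ty": -9.8, "tz": 4.5, "rx": 0.0, "ry": 0.0, "rz": -0.34},
  {"fingers": 1.0, "tx": -0.9, "ty": -11.0, "tz": 4.5, "rx": 0.0, "ry": 0.0, "rz": -0.34},
  {"fingers": 1.0, "tx": -1.0, "ty": -12.2, "tz": 4.5, "rx": 0.0, "ry": 0.0, "rz": -0.34},
  {"fingers": 1.0, "tx": -1.0, "ty": -13.3, "tz": 4.5, "rx": 0.0, "ry": 0.0, "rz": -0.34},
  {"fingers": 1.0, "tx": -1.0, "ty": -14.2, "tz": 4.5, "rx": 0.0, "ry": 0.0, "rz": -0.34},
  {"fingers": 1.0, "tx": -1.0, "ty": -14.85, "tz": 4.5, "rx": 0.0, "ry": 0.0, "rz": -0.34},
  {"fingers": 1.0, "tx": -1.0, "ty": -14.85, "tz": 4.5, "rx": 0.0, "ry": 0.0, "rz": -0.34},
], newtons=60)

```text
time: 4.4
eef_pos: [409.8, -376.5, 241.6]
orientation: [[0.037, 0.999, -0.0], [0.999, -0.037, 0.0], [0.0, -0.0, -1.0]]
contact_force: [0.2, -0.2, -1.8]
grip_width: 11.4
gripper_force: 60.2
```

Call:
move_arm([
  {"fingers": 1.0, "tx": 0.0, "ty": 0.0, "tz": -1.0, "rx": 0.0, "ry": 0.0, "rz": 0.0},
  {"fingers": 1.0, "tx": 0.0, "ty": 0.0, "tz": -2.0, "rx": 0.0, "ry": 0.0, "rz": 0.0},
  {"fingers": 1.0, "tx": 0.0, "ty": 0.0, "tz": -3.0, "rx": 0.0, "ry": 0.0, "rz": 0.0},
  {"fingers": 1.0, "tx": 0.0, "ty": 0.0, "tz": -3.9, "rx": 0.0, "ry": 0.0, "rz": 0.0},
  {"fingers": 1.0, "tx": 0.0, "ty": 0.0, "tz": -4.5, "rx": 0.0, "ry": 0.0, "rz": 0.0},
  {"fingers": 1.0, "tx": 0.0, "ty": 0.0, "tz": -4.7, "rx": 0.0, "ry": 0.0, "rz": 0.0},
  {"fingers": 1.0, "tx": 0.0, "ty": 0.0, "tz": -4.79, "rx": 0.0, "ry": 0.0, "rz": 0.0},
  {"fingers": 1.0, "tx": 0.0, "ty": 0.0, "tz": -4.79, "rx": 0.0, "ry": 0.0, "rz": 0.0},
  {"fingers": 0.65, "tx": 0.0, "ty": 0.0, "tz": -4.79, "rx": 0.0, "ry": 0.0, "rz": 0.0},
  {"fingers": 0.65, "tx": 0.0, "ty": 0.0, "tz": -4.79, "rx": 0.0, "ry": 0.0, "rz": 0.0},
  {"fingers": 0.65, "tx": 0.0, "ty": 0.0, "tz": -4.79, "rx": 0.0, "ry": 0.0, "rz": 0.0},
  {"fingers": 0.65, "tx": 0.0, "ty": 0.0, "tz": -4.0, "rx": 0.0, "ry": 0.0, "rz": 0.0},
  {"fingers": 0.65, "tx": 0.0, "ty": 0.0, "tz": -3.0, "rx": 0.0, "ry": 0.0, "rz": 0.0},
  {"fingers": 0.5, "tx": 0.0, "ty": 0.0, "tz": -1.5, "rx": 0.0, "ry": 0.0, "rz": 0.0},
  {"fingers": 0.5, "tx": 0.0, "ty": 0.0, "tz": -0.5, "rx": 0.0, "ry": 0.0, "rz": 0.0},
  {"fingers": 0.5, "tx": 0.0, "ty": 0.0, "tz": 0.0, "rx": 0.0, "ry": 0.0, "rz": 0.0},
], newtons=60)

```text
time: 6.4
eef_pos: [410.8, -375.9, 244.8]
orientation: [[0.035, 0.999, 0.002], [0.999, -0.035, -0.003], [-0.003, 0.002, -1.0]]
contact_force: [-0.0, -0.2, -0.1]
grip_width: 42.6
gripper_force: 0.0
```

```bash
cat > look.py <<'E'
from m import *
import sys
def report(tag,zlo=50,b=(300,760,-450,300)):
    for n in ('scene','side'):
        p,d,c=snap(n); save(n+tag,p); P=cloud(c,d); print(n)
        for o in clusters(P,zlo,175,60,b): print(o)
if __name__=='__main__': report(sys.argv[1])
E
python3 look.py 1
```

```text
scene
(np.int32(131), [409.2, -372.7, 59.5], [408.4, -373.9], [62.4, 16.0], 87.1, 71.3)
(np.int32(501), [514.8, -91.2, 97.1], [509.5, -96.2], [40.5, 38.7], 54.8, 123.5)
(np.int32(323), [673.2, -308.4, 68.7], [671.5, -310.7], [43.8, 42.4], 63.2, 76.7)
(np.int32(682), [507.2, 79.3, 129.2], [504.8, 75.2], [40.4, 53.7], 77.3, 164.4)
(np.int32(1261), [640.8, -27.3, 73.5], [637.4, -30.6], [125.5, 58.3], 2.2, 99.5)
(np.int32(217), [540.6, 185.6, 69.7], [538.5, 184.8], [14.8, 60.1], 19.8, 84.0)
(np.int32(213), [637.6, 232.6, 70.1], [636.2, 232.6], [57.6, 13.9], 72.3, 82.8)
side
(np.int32(1312), [515.3, 101.6, 103.8], [553.6, 169.1], [261.7, 91.5], 54.2, 160.8)
(np.int32(1845), [573.1, -69.5, 83.7], [585.1, -52.3], [217.0, 81.5], 21.0, 120.7)
(np.int32(477), [667.2, -317.2, 66.2], [672.8, -314.6], [46.2, 44.3], 30.8, 72.3)
(np.int32(354), [408.2, -379.0, 59.1], [409.8, -377.1], [60.1, 13.5], 88.3, 69.1)
```

Call:
move_arm([
  {"fingers": 0.4, "tx": 0.3, "ty": 1.4, "tz": 0.0, "rx": 0.0, "ry": 0.0, "rz": 0.0},
  {"fingers": 0.4, "tx": 0.6, "ty": 2.8, "tz": 0.0, "rx": 0.0, "ry": 0.0, "rz": 0.0},
  {"fingers": 0.4, "tx": 0.9, "ty": 4.2, "tz": 0.0, "rx": 0.0, "ry": 0.0, "rz": 0.1},
  {"fingers": 0.4, "tx": 1.2, "ty": 5.6, "tz": 0.0, "rx": 0.0, "ry": 0.0, "rz": 0.2},
  {"fingers": 0.4, "tx": 1.6, "ty": 7.0, "tz": 0.0, "rx": 0.0, "ry": 0.0, "rz": 0.3},
  {"fingers": 0.4, "tx": 2.0, "ty": 8.4, "tz": 0.0, "rx": 0.0, "ry": 0.0, "rz": 0.4},
  {"fingers": 0.4, "tx": 2.3, "ty": 9.8, "tz": 0.0, "rx": 0.0, "ry": 0.0, "rz": 0.4},
  {"fingers": 0.4, "tx": 2.6, "ty": 11.2, "tz": 0.0, "rx": 0.0, "ry": 0.0, "rz": 0.4},
  {"fingers": 0.4, "tx": 2.9, "ty": 12.6, "tz": 0.0, "rx": 0.0, "ry": 0.0, "rz": 0.4},
  {"fingers": 0.4, "tx": 3.22, "ty": 14.0, "tz": 0.0, "rx": 0.0, "ry": 0.0, "rz": 0.4},
  {"fingers": 0.4, "tx": 3.22, "ty": 14.0, "tz": 0.0, "rx": 0.0, "ry": 0.0, "rz": 0.4},
  {"fingers": 0.4, "tx": 3.22, "ty": 14.0, "tz": 0.0, "rx": 0.0, "ry": 0.0, "rz": 0.4},
], newtons=60)

```text
time: 8.0
eef_pos: [538.3, 184.7, 240.8]
orientation: [[-0.358, 0.934, -0.002], [0.934, 0.358, -0.001], [-0.0, -0.002, -1.0]]
contact_force: [0.1, -1.5, -0.3]
grip_width: 51.2
gripper_force: 0.0
```

Call:
move_arm([
  {"fingers": 0.4, "tx": 0.0, "ty": 0.0, "tz": -1.2, "rx": 0.0, "ry": 0.0, "rz": 0.0},
  {"fingers": 0.4, "tx": 0.0, "ty": 0.0, "tz": -2.4, "rx": 0.0, "ry": 0.0, "rz": 0.0},
  {"fingers": 0.4, "tx": 0.0, "ty": 0.0, "tz": -3.4, "rx": 0.0, "ry": 0.0, "rz": 0.0},
  {"fingers": 0.4, "tx": 0.0, "ty": 0.0, "tz": -4.1, "rx": 0.0, "ry": 0.0, "rz": 0.0},
  {"fingers": 0.4, "tx": 0.0, "ty": 0.0, "tz": -4.5, "rx": 0.0, "ry": 0.0, "rz": 0.0},
  {"fingers": 0.4, "tx": 0.0, "ty": 0.0, "tz": -4.5, "rx": 0.0, "ry": 0.0, "rz": 0.0},
  {"fingers": 1.0, "tx": 0.0, "ty": 0.0, "tz": -4.5, "rx": 0.0, "ry": 0.0, "rz": 0.0},
  {"fingers": 1.0, "tx": 0.0, "ty": 0.0, "tz": -4.5, "rx": 0.0, "ry": 0.0, "rz": 0.0},
  {"fingers": 1.0, "tx": 0.0, "ty": 0.0, "tz": -4.5, "rx": 0.0, "ry": 0.0, "rz": 0.0},
  {"fingers": 1.0, "tx": 0.0, "ty": 0.0, "tz": -4.5, "rx": 0.0, "ry": 0.0, "rz": 0.0},
  {"fingers": 1.0, "tx": 0.0, "ty": 0.0, "tz": -4.5, "rx": 0.0, "ry": 0.0, "rz": 0.0},
], newtons=60)

```text
time: 9.38
eef_pos: [539.8, 185.0, 63.1]
orientation: [[-0.357, 0.934, 0.002], [0.934, 0.357, 0.0], [-0.0, 0.002, -1.0]]
contact_force: [-0.4, 0.0, 6.0]
grip_width: 11.2
gripper_force: 61.0
```

Call:
move_arm([
  {"fingers": 1.0, "tx": 0.0, "ty": 0.0, "tz": 0.5, "rx": 0.0, "ry": 0.0, "rz": 0.0},
  {"fingers": 1.0, "tx": 0.0, "ty": 0.0, "tz": 1.5, "rx": 0.0, "ry": 0.0, "rz": 0.0},
  {"fingers": 1.0, "tx": 0.0, "ty": 0.0, "tz": 2.6, "rx": 0.0, "ry": 0.0, "rz": 0.0},
  {"fingers": 1.0, "tx": 0.0, "ty": 0.0, "tz": 3.7, "rx": 0.0, "ry": 0.0, "rz": 0.0},
  {"fingers": 1.0, "tx": 0.0, "ty": -0.5, "tz": 4.5, "rx": 0.0, "ry": 0.0, "rz": 0.0},
  {"fingers": 1.0, "tx": -0.1, "ty": -1.5, "tz": 4.5, "rx": 0.0, "ry": 0.0, "rz": -0.05},
  {"fingers": 1.0, "tx": -0.2, "ty": -2.6, "tz": 4.5, "rx": 0.0, "ry": 0.0, "rz": -0.1},
  {"fingers": 1.0, "tx": -0.3, "ty": -3.8, "tz": 4.5, "rx": 0.0, "ry": 0.0, "rz": -0.15},
  {"fingers": 1.0, "tx": -0.4, "ty": -5.0, "tz": 4.5, "rx": 0.0, "ry": 0.0, "rz": -0.2},
  {"fingers": 1.0, "tx": -0.5, "ty": -6.2, "tz": 4.5, "rx": 0.0, "ry": 0.0, "rz": -0.25},
  {"fingers": 1.0, "tx": -0.6, "ty": -7.4, "tz": 4.5, "rx": 0.0, "ry": 0.0, "rz": -0.3},
  {"fingers": 1.0, "tx": -0.8, "ty": -8.6, "tz": 4.5, "rx": 0.0, "ry": 0.0, "rz": -0.35},
  {"fingers": 1.0, "tx": -0.9, "ty": -9.8, "tz": 4.5, "rx": 0.0, "ry": 0.0, "rz": -0.4},
  {"fingers": 1.0, "tx": -1.0, "ty": -11.0, "tz": 4.5, "rx": 0.0, "ry": 0.0, "rz": -0.4},
  {"fingers": 1.0, "tx": -1.2, "ty": -12.2, "tz": 4.5, "rx": 0.0, "ry": 0.0, "rz": -0.4},
  {"fingers": 1.0, "tx": -1.3, "ty": -13.2, "tz": 4.5, "rx": 0.0, "ry": 0.0, "rz": -0.4},
  {"fingers": 1.0, "tx": -1.35, "ty": -14.05, "tz": 4.5, "rx": 0.0, "ry": 0.0, "rz": -0.4},
  {"fingers": 1.0, "tx": -1.35, "ty": -14.05, "tz": 4.5, "rx": 0.0, "ry": 0.0, "rz": -0.4},
], newtons=60)

```text
time: 11.62
eef_pos: [484.4, -379.3, 241.6]
orientation: [[0.038, 0.999, -0.0], [0.999, -0.038, -0.0], [-0.0, -0.0, -1.0]]
contact_force: [0.6, -1.0, -1.0]
grip_width: 11.2
gripper_force: 59.8
```

Call:
move_arm([
  {"fingers": 1.0, "tx": 0.0, "ty": 0.0, "tz": -1.0, "rx": 0.0, "ry": 0.0, "rz": 0.0},
  {"fingers": 1.0, "tx": 0.0, "ty": 0.0, "tz": -2.0, "rx": 0.0, "ry": 0.0, "rz": 0.0},
  {"fingers": 1.0, "tx": 0.0, "ty": 0.0, "tz": -3.0, "rx": 0.0, "ry": 0.0, "rz": 0.0},
  {"fingers": 1.0, "tx": 0.0, "ty": 0.0, "tz": -3.9, "rx": 0.0, "ry": 0.0, "rz": 0.0},
  {"fingers": 1.0, "tx": 0.0, "ty": 0.0, "tz": -4.5, "rx": 0.0, "ry": 0.0, "rz": 0.0},
  {"fingers": 1.0, "tx": 0.0, "ty": 0.0, "tz": -4.7, "rx": 0.0, "ry": 0.0, "rz": 0.0},
  {"fingers": 1.0, "tx": 0.0, "ty": 0.0, "tz": -4.79, "rx": 0.0, "ry": 0.0, "rz": 0.0},
  {"fingers": 1.0, "tx": 0.0, "ty": 0.0, "tz": -4.79, "rx": 0.0, "ry": 0.0, "rz": 0.0},
  {"fingers": 0.65, "tx": 0.0, "ty": 0.0, "tz": -4.79, "rx": 0.0, "ry": 0.0, "rz": 0.0},
  {"fingers": 0.65, "tx": 0.0, "ty": 0.0, "tz": -4.79, "rx": 0.0, "ry": 0.0, "rz": 0.0},
  {"fingers": 0.65, "tx": 0.0, "ty": 0.0, "tz": -4.79, "rx": 0.0, "ry": 0.0, "rz": 0.0},
  {"fingers": 0.65, "tx": 0.0, "ty": 0.0, "tz": -4.0, "rx": 0.0, "ry": 0.0, "rz": 0.0},
  {"fingers": 0.65, "tx": 0.0, "ty": 0.0, "tz": -3.0, "rx": 0.0, "ry": 0.0, "rz": 0.0},
  {"fingers": 0.5, "tx": 0.0, "ty": 0.0, "tz": -1.5, "rx": 0.0, "ry": 0.0, "rz": 0.0},
  {"fingers": 0.5, "tx": 0.0, "ty": 0.0, "tz": -0.5, "rx": 0.0, "ry": 0.0, "rz": 0.0},
  {"fingers": 0.5, "tx": 0.0, "ty": 0.0, "tz": 0.0, "rx": 0.0, "ry": 0.0, "rz": 0.0},
], newtons=60)

```text
time: 13.62
eef_pos: [485.6, -377.8, 245.0]
orientation: [[0.035, 0.999, 0.003], [0.999, -0.035, -0.003], [-0.003, 0.003, -1.0]]
contact_force: [-0.6, -0.9, -0.2]
grip_width: 42.5
gripper_force: 0.0
```

```bash
python3 look.py 2
```

```text
scene
(np.int32(138), [409.3, -372.1, 59.2], [408.3, -373.9], [63.6, 15.2], 87.5, 72.3)
(np.int32(136), [484.4, -376.8, 59.5], [483.1, -377.5], [14.2, 65.7], 0.3, 71.4)
(np.int32(504), [514.8, -91.2, 96.8], [508.8, -96.6], [40.9, 39.2], 57.1, 123.2)
(np.int32(323), [673.2, -308.4, 68.6], [671.0, -311.0], [42.9, 44.6], 84.8, 75.4)
(np.int32(679), [507.3, 79.4, 129.3], [504.8, 74.3], [40.5, 51.2], 67.5, 163.2)
(np.int32(1202), [640.3, -26.6, 74.7], [637.5, -30.3], [126.1, 57.6], 1.3, 99.1)
(np.int32(218), [637.6, 232.5, 69.9], [636.3, 232.5], [57.9, 14.0], 71.8, 83.4)
side
(np.int32(1105), [511.0, 84.8, 111.5], [568.5, 156.9], [259.2, 53.1], 54.1, 161.2)
(np.int32(1859), [572.8, -69.7, 83.5], [585.8, -54.1], [216.6, 81.4], 19.8, 120.6)
(np.int32(456), [666.8, -318.3, 65.9], [673.1, -316.1], [42.4, 48.2], 87.1, 72.5)
(np.int32(343), [483.0, -381.4, 58.8], [485.0, -380.7], [15.2, 60.8], 0.7, 69.6)
(np.int32(356), [408.3, -378.9, 59.0], [409.9, -376.9], [60.1, 14.3], 87.4, 68.5)
```

Call:
move_arm([
  {"fingers": 0.4, "tx": 0.3, "ty": 1.4, "tz": 0.0, "rx": 0.0, "ry": 0.0, "rz": 0.0},
  {"fingers": 0.4, "tx": 0.6, "ty": 2.8, "tz": 0.0, "rx": 0.0, "ry": 0.0, "rz": 0.0},
  {"fingers": 0.4, "tx": 0.9, "ty": 4.2, "tz": 0.0, "rx": 0.0, "ry": 0.0, "rz": -0.1},
  {"fingers": 0.4, "tx": 1.2, "ty": 5.6, "tz": 0.0, "rx": 0.0, "ry": 0.0, "rz": -0.2},
  {"fingers": 0.4, "tx": 1.6, "ty": 7.0, "tz": 0.0, "rx": 0.0, "ry": 0.0, "rz": -0.28},
  {"fingers": 0.4, "tx": 2.0, "ty": 8.4, "tz": 0.0, "rx": 0.0, "ry": 0.0, "rz": -0.28},
  {"fingers": 0.4, "tx": 2.4, "ty": 9.8, "tz": 0.0, "rx": 0.0, "ry": 0.0, "rz": -0.28},
  {"fingers": 0.4, "tx": 2.8, "ty": 11.2, "tz": 0.0, "rx": 0.0, "ry": 0.0, "rz": -0.28},
  {"fingers": 0.4, "tx": 3.1, "ty": 12.6, "tz": 0.0, "rx": 0.0, "ry": 0.0, "rz": -0.28},
  {"fingers": 0.4, "tx": 3.5, "ty": 14.0, "tz": 0.0, "rx": 0.0, "ry": 0.0, "rz": -0.28},
  {"fingers": 0.4, "tx": 3.78, "ty": 15.24, "tz": 0.0, "rx": 0.0, "ry": 0.0, "rz": -0.28},
  {"fingers": 0.4, "tx": 3.78, "ty": 15.24, "tz": 0.0, "rx": 0.0, "ry": 0.0, "rz": -0.28},
  {"fingers": 0.4, "tx": 3.78, "ty": 15.24, "tz": 0.0, "rx": 0.0, "ry": 0.0, "rz": -0.28},
  {"fingers": 0.4, "tx": 3.78, "ty": 15.24, "tz": 0.0, "rx": 0.0, "ry": 0.0, "rz": -0.28},
], newtons=60)

```text
time: 15.48
eef_pos: [636.0, 231.1, 241.7]
orientation: [[0.311, 0.95, -0.001], [0.95, -0.311, -0.0], [-0.001, -0.001, -1.0]]
contact_force: [-0.5, -0.6, -0.4]
grip_width: 51.2
gripper_force: 0.0
```

Call:
move_arm([
  {"fingers": 0.4, "tx": 0.0, "ty": 0.0, "tz": -1.2, "rx": 0.0, "ry": 0.0, "rz": 0.0},
  {"fingers": 0.4, "tx": 0.0, "ty": 0.0, "tz": -2.4, "rx": 0.0, "ry": 0.0, "rz": 0.0},
  {"fingers": 0.4, "tx": 0.0, "ty": 0.0, "tz": -3.4, "rx": 0.0, "ry": 0.0, "rz": 0.0},
  {"fingers": 0.4, "tx": 0.0, "ty": 0.0, "tz": -4.1, "rx": 0.0, "ry": 0.0, "rz": 0.0},
  {"fingers": 0.4, "tx": 0.0, "ty": 0.0, "tz": -4.5, "rx": 0.0, "ry": 0.0, "rz": 0.0},
  {"fingers": 0.4, "tx": 0.0, "ty": 0.0, "tz": -4.5, "rx": 0.0, "ry": 0.0, "rz": 0.0},
  {"fingers": 1.0, "tx": 0.0, "ty": 0.0, "tz": -4.5, "rx": 0.0, "ry": 0.0, "rz": 0.0},
  {"fingers": 1.0, "tx": 0.0, "ty": 0.0, "tz": -4.5, "rx": 0.0, "ry": 0.0, "rz": 0.0},
  {"fingers": 1.0, "tx": 0.0, "ty": 0.0, "tz": -4.5, "rx": 0.0, "ry": 0.0, "rz": 0.0},
  {"fingers": 1.0, "tx": 0.0, "ty": 0.0, "tz": -4.5, "rx": 0.0, "ry": 0.0, "rz": 0.0},
  {"fingers": 1.0, "tx": 0.0, "ty": 0.0, "tz": -4.5, "rx": 0.0, "ry": 0.0, "rz": 0.0},
], newtons=60)

```text
time: 16.85
eef_pos: [637.1, 232.6, 63.2]
orientation: [[0.31, 0.951, 0.002], [0.951, -0.31, 0.0], [0.001, 0.002, -1.0]]
contact_force: [0.8, -0.1, 7.4]
grip_width: 11.4
gripper_force: 61.5
```

Call:
move_arm([
  {"fingers": 1.0, "tx": 0.0, "ty": 0.0, "tz": 0.5, "rx": 0.0, "ry": 0.0, "rz": 0.0},
  {"fingers": 1.0, "tx": 0.0, "ty": 0.0, "tz": 1.5, "rx": 0.0, "ry": 0.0, "rz": 0.0},
  {"fingers": 1.0, "tx": 0.0, "ty": 0.0, "tz": 2.6, "rx": 0.0, "ry": 0.0, "rz": 0.0},
  {"fingers": 1.0, "tx": 0.0, "ty": -0.3, "tz": 3.7, "rx": 0.0, "ry": 0.0, "rz": 0.0},
  {"fingers": 1.0, "tx": 0.0, "ty": -1.0, "tz": 4.5, "rx": 0.0, "ry": 0.0, "rz": 0.0},
  {"fingers": 1.0, "tx": -0.1, "ty": -2.0, "tz": 4.5, "rx": 0.0, "ry": 0.0, "rz": 0.05},
  {"fingers": 1.0, "tx": -0.2, "ty": -3.2, "tz": 4.5, "rx": 0.0, "ry": 0.0, "rz": 0.1},
  {"fingers": 1.0, "tx": -0.3, "ty": -4.4, "tz": 4.5, "rx": 0.0, "ry": 0.0, "rz": 0.15},
  {"fingers": 1.0, "tx": -0.5, "ty": -5.6, "tz": 4.5, "rx": 0.0, "ry": 0.0, "rz": 0.2},
  {"fingers": 1.0, "tx": -0.6, "ty": -6.8, "tz": 4.5, "rx": 0.0, "ry": 0.0, "rz": 0.25},
  {"fingers": 1.0, "tx": -0.8, "ty": -8.0, "tz": 4.5, "rx": 0.0, "ry": 0.0, "rz": 0.28},
  {"fingers": 1.0, "tx": -1.0, "ty": -9.2, "tz": 4.5, "rx": 0.0, "ry": 0.0, "rz": 0.28},
  {"fingers": 1.0, "tx": -1.2, "ty": -10.4, "tz": 4.5, "rx": 0.0, "ry": 0.0, "rz": 0.28},
  {"fingers": 1.0, "tx": -1.4, "ty": -11.6, "tz": 4.5, "rx": 0.0, "ry": 0.0, "rz": 0.28},
  {"fingers": 1.0, "tx": -1.6, "ty": -12.8, "tz": 4.5, "rx": 0.0, "ry": 0.0, "rz": 0.28},
  {"fingers": 1.0, "tx": -1.8, "ty": -14.0, "tz": 4.5, "rx": 0.0, "ry": 0.0, "rz": 0.28},
  {"fingers": 1.0, "tx": -1.9, "ty": -14.8, "tz": 4.5, "rx": 0.0, "ry": 0.0, "rz": 0.28},
  {"fingers": 1.0, "tx": -1.9, "ty": -15.3, "tz": 4.5, "rx": 0.0, "ry": 0.0, "rz": 0.28},
  {"fingers": 1.0, "tx": -1.9, "ty": -15.3, "tz": 4.5, "rx": 0.0, "ry": 0.0, "rz": 0.28},
], newtons=60)

```text
time: 19.23
eef_pos: [559.7, -380.7, 241.5]
orientation: [[0.037, 0.999, -0.0], [0.999, -0.037, 0.0], [0.0, -0.0, -1.0]]
contact_force: [-0.4, 1.0, -0.6]
grip_width: 11.3
gripper_force: 60.3
```

Call:
move_arm([
  {"fingers": 1.0, "tx": 0.0, "ty": 0.0, "tz": -1.0, "rx": 0.0, "ry": 0.0, "rz": 0.0},
  {"fingers": 1.0, "tx": 0.0, "ty": 0.0, "tz": -2.0, "rx": 0.0, "ry": 0.0, "rz": 0.0},
  {"fingers": 1.0, "tx": 0.0, "ty": 0.0, "tz": -3.0, "rx": 0.0, "ry": 0.0, "rz": 0.0},
  {"fingers": 1.0, "tx": 0.0, "ty": 0.0, "tz": -3.9, "rx": 0.0, "ry": 0.0, "rz": 0.0},
  {"fingers": 1.0, "tx": 0.0, "ty": 0.0, "tz": -4.5, "rx": 0.0, "ry": 0.0, "rz": 0.0},
  {"fingers": 1.0, "tx": 0.0, "ty": 0.0, "tz": -4.7, "rx": 0.0, "ry": 0.0, "rz": 0.0},
  {"fingers": 1.0, "tx": 0.0, "ty": 0.0, "tz": -4.79, "rx": 0.0, "ry": 0.0, "rz": 0.0},
  {"fingers": 1.0, "tx": 0.0, "ty": 0.0, "tz": -4.79, "rx": 0.0, "ry": 0.0, "rz": 0.0},
  {"fingers": 0.65, "tx": 0.0, "ty": 0.0, "tz": -4.79, "rx": 0.0, "ry": 0.0, "rz": 0.0},
  {"fingers": 0.65, "tx": 0.0, "ty": 0.0, "tz": -4.79, "rx": 0.0, "ry": 0.0, "rz": 0.0},
  {"fingers": 0.65, "tx": 0.0, "ty": 0.0, "tz": -4.79, "rx": 0.0, "ry": 0.0, "rz": 0.0},
  {"fingers": 0.65, "tx": 0.0, "ty": 0.0, "tz": -4.0, "rx": 0.0, "ry": 0.0, "rz": 0.0},
  {"fingers": 0.65, "tx": 0.0, "ty": 0.0, "tz": -3.0, "rx": 0.0, "ry": 0.0, "rz": 0.0},
  {"fingers": 0.5, "tx": 0.0, "ty": 0.0, "tz": -1.5, "rx": 0.0, "ry": 0.0, "rz": 0.0},
  {"fingers": 0.5, "tx": 0.0, "ty": 0.0, "tz": -0.5, "rx": 0.0, "ry": 0.0, "rz": 0.0},
  {"fingers": 0.5, "tx": 0.0, "ty": 0.0, "tz": 0.0, "rx": 0.0, "ry": 0.0, "rz": 0.0},
], newtons=60)

```text
time: 21.22
eef_pos: [560.9, -380.2, 245.2]
orientation: [[0.035, 0.999, 0.003], [0.999, -0.035, -0.002], [-0.002, 0.003, -1.0]]
contact_force: [0.6, -1.3, -0.4]
grip_width: 42.5
gripper_force: 0.0
```

```bash
python3 look.py 3
```

```text
scene
(np.int32(132), [408.9, -372.2, 59.3], [408.0, -372.9], [62.7, 14.3], 88.3, 70.4)
(np.int32(140), [484.3, -376.9, 58.9], [483.9, -378.3], [62.8, 14.3], 89.8, 69.7)
(np.int32(138), [560.2, -377.0, 59.3], [559.6, -377.0], [62.8, 13.4], 86.4, 71.6)
(np.int32(505), [515.0, -91.1, 96.9], [509.6, -96.3], [41.3, 38.2], 54.7, 124.6)
(np.int32(320), [673.2, -308.6, 68.9], [671.8, -311.9], [43.6, 43.3], 27.2, 77.5)
(np.int32(682), [507.3, 79.4, 129.5], [503.8, 74.7], [40.0, 53.8], 72.5, 163.6)
(np.int32(1233), [640.1, -27.0, 74.2], [637.2, -30.3], [126.4, 56.4], 1.2, 100.0)
side
(np.int32(978), [494.7, 65.3, 116.9], [505.8, 69.8], [42.5, 53.2], 60.5, 160.8)
(np.int32(1862), [573.4, -69.6, 83.4], [582.5, -53.3], [215.4, 81.5], 20.9, 120.3)
(np.int32(480), [667.1, -317.2, 65.9], [672.6, -314.9], [45.9, 44.3], 0.1, 72.8)
(np.int32(297), [558.4, -382.6, 58.6], [561.9, -381.7], [58.9, 17.7], 89.5, 68.4)
(np.int32(341), [483.0, -381.9, 58.9], [484.3, -380.5], [14.8, 61.6], 0.8, 68.2)
(np.int32(357), [408.3, -378.2, 58.9], [410.4, -377.0], [60.3, 13.5], 89.1, 68.7)
```

```bash
cat > marks.py <<'E'
from h import *
from scipy.optimize import least_squares
def circ(q,R,c0):
    f=least_squares(lambda c:np.hypot(*(q-c).T)-R,c0,loss='soft_l1',f_scale=0.7)
    r=np.hypot(*(q-f.x).T)-R
    return np.round(f.x,1).tolist(),round(float((abs(r)<1.2).mean()),2),len(q)
def marks(p,d,c,guess,thr=40):
    P=cloud(c,d); v=p.max(2).astype(int)
    uv=np.stack(np.meshgrid(np.arange(640),np.arange(480)),-1).reshape(-1,2)
    G=plane(c,uv,18.5).reshape(480,640,3)[...,:2]
    out=[]
    for g in guess:
        r=np.hypot(*(G-np.array(g)).transpose(2,0,1)); ok=(abs(P[...,2]-18.5)<5)
        st=np.median(v[(r<75)&(r>45)&ok])
        m=((r<44)&ok&(v>st+thr)).astype(np.uint8)
        m=cv2.morphologyEx(m,cv2.MORPH_OPEN,np.ones((3,3)))
        n,l,s,_=cv2.connectedComponentsWithStats(m)
        cs,_=cv2.findContours(m,cv2.RETR_EXTERNAL,cv2.CHAIN_APPROX_NONE)
        h=cv2.convexHull(np.vstack(cs))[:,0]
        b=np.vstack(cs)[:,0]; 
        q=plane(c,b,18.5)[:,:2]
        q=q[np.hypot(*(q-np.array(g)).T)>30]
        out.append(circ(q,36,np.array(g)))
    return out
E
python3 - <<'E'
from marks import *
for n in ('scene','side','wrist'):
    z=np.load(n+'0.npz'); c={k:z[k] for k in ('fx','fy','cx','cy','k1','xyz','rotation')}
    for t in (25,40): print(n,marks(z['p'],z['d'],c,[(512,74),(508,-93)],t))
E
```

```text
scene [([504.5, 72.7], 0.33, 45), ([503.8, -95.4], 0.57, 44)]
scene [([502.3, 74.1], 0.32, 28), ([503.9, -96.3], 0.47, 30)]
side [([505.7, 72.6], 0.31, 39), ([508.9, -94.6], 0.46, 63)]
side [([505.6, 73.0], 0.31, 35), ([509.3, -95.0], 0.47, 49)]
wrist [([506.2, 72.2], 0.57, 117), ([507.1, -94.6], 0.77, 142)]
wrist [([506.2, 72.1], 0.56, 119), ([507.5, -94.7], 0.71, 147)]
```

Call:
move_arm([
  {"fingers": 0.0, "tx": -0.2, "ty": 1.4, "tz": 0.0, "rx": 0.0, "ry": 0.0, "rz": 0.0},
  {"fingers": 0.0, "tx": -0.4, "ty": 2.8, "tz": 0.3, "rx": 0.0, "ry": 0.0, "rz": 0.0},
  {"fingers": 0.0, "tx": -0.6, "ty": 4.2, "tz": 0.6, "rx": 0.0, "ry": 0.0, "rz": 0.0},
  {"fingers": 0.0, "tx": -0.8, "ty": 5.0, "tz": 1.0, "rx": 0.0, "ry": 0.0, "rz": 0.035},
  {"fingers": 0.0, "tx": -0.8, "ty": 5.5, "tz": 1.0, "rx": 0.0, "ry": 0.0, "rz": 0.035},
  {"fingers": 0.0, "tx": -0.8, "ty": 5.5, "tz": 1.0, "rx": 0.0, "ry": 0.0, "rz": 0.035},
  {"fingers": 0.0, "tx": -0.8, "ty": 5.5, "tz": 1.0, "rx": 0.0, "ry": 0.0, "rz": 0.035},
], newtons=60)

```text
time: 22.2
eef_pos: [528.2, -160.4, 280.9]
orientation: [[0.001, 1.0, -0.001], [1.0, -0.001, 0.0], [0.0, -0.001, -1.0]]
contact_force: [0.3, -0.7, -0.3]
grip_width: 85.4
gripper_force: 0.0
```

```bash
python3 - <<'E'
from marks import *
from m import clusters
print(state()['eef_pos'])
p,d,c=snap('wrist'); save('wrist1',p); np.savez('wrist1.npz',p=p,d=d,**c)
for t in (25,40): print(marks(p,d,c,[(512,74),(508,-93)],t))
for o in clusters(cloud(c,d),80,175,60,(300,760,-250,300)): print(o)
E
```

```text
[ 528.24179976 -160.35910058  280.89557978]Traceback (most recent call last):
  File "<stdin>", line 5, in <module>
  File "marks.py", line 19, in marks
    h=cv2.convexHull(np.vstack(cs))[:,0]
                     ~~~~~~~~~^^^^
    return _nx.concatenate(arrs, 0, dtype=dtype, casting=casting)
           ~~~~~~~~~~~~~~~^^^^^^^^^^^^^^^^^^^^^^^^^^^^^^^^^^^^^^^
ValueError: need at least one array to concatenate
```

View pics/wrist1.png

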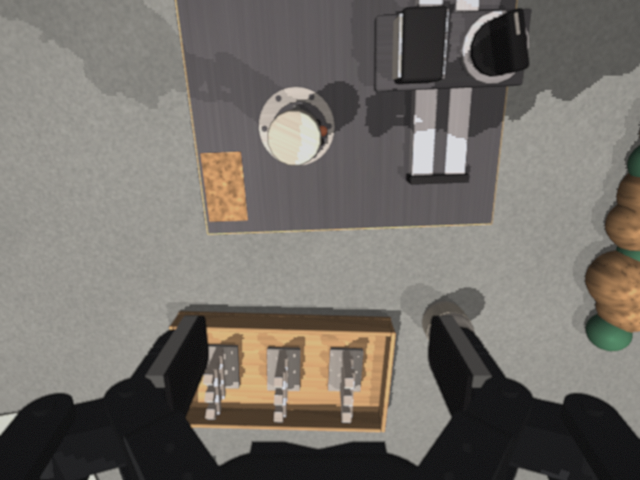

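The picture shows the three fences standing in the tray (rows 345–420) and the short puppet on its mark at px (296,125). I'll take two views nearer each mark.

Call:
move_arm([
  {"fingers": 0.0, "tx": 0.0, "ty": 1.0, "tz": 0.5, "rx": 0.0, "ry": 0.0, "rz": 0.0},
  {"fingers": 0.0, "tx": -0.2, "ty": 2.0, "tz": 0.5, "rx": 0.0, "ry": 0.0, "rz": 0.0},
  {"fingers": 0.0, "tx": -0.45, "ty": 2.5, "tz": 0.5, "rx": 0.0, "ry": 0.0, "rz": 0.0},
  {"fingers": 0.0, "tx": -0.45, "ty": 2.5, "tz": 0.5, "rx": 0.0, "ry": 0.0, "rz": 0.0},
  {"fingers": 0.0, "tx": -0.45, "ty": 2.5, "tz": 0.5, "rx": 0.0, "ry": 0.0, "rz": 0.0},
  {"fingers": 0.0, "tx": -0.45, "ty": 2.5, "tz": 0.5, "rx": 0.0, "ry": 0.0, "rz": 0.0},
])

```text
time: 23.0
eef_pos: [510.5, -60.6, 301.8]
orientation: [[0.001, 1.0, -0.0], [1.0, -0.001, -0.0], [-0.0, -0.0, -1.0]]
contact_force: [-0.5, -0.6, 0.1]
grip_width: 85.2
gripper_force: 0.0
```

```bash
cat > v.py <<'E'
from marks import *
from m import clusters
import sys
def view(tag,gs):
    print(state()['eef_pos'])
    p,d,c=snap('wrist'); save('wrist'+tag,p); np.savez('wrist'+tag+'.npz',p=p,d=d,**c)
    for g in gs:
        try: print('mark',marks(p,d,c,[g],25),marks(p,d,c,[g],40))
        except Exception as e: print('no mark',g)
    P=cloud(c,d); 
    for zl,zh in ((113,124),(152,166)):
        for o in clusters(P,zl,zh,100,(300,760,-250,300)): print(zl,o)
    # head tops: circle fit to top-face outline at its plane
if __name__=='__main__': view(sys.argv[1],[(506,72),(507,-94.7)])
E
python3 v.py 2
```

```text
[510.45663954 -60.62819898 301.77102842]
mark [([504.6, 71.6], 0.78, 173)] [([504.7, 72.1], 0.78, 166)]
mark [([507.0, -94.4], 0.82, 125)] [([507.3, -94.7], 0.8, 121)]
113 (np.int32(1532), [510.6, -95.6, 117.7], [510.5, -96.4], [37.8, 39.1], 88.9, 120.4)
152 (np.int32(3024), [501.1, 71.4, 158.1], [501.3, 69.8], [40.8, 29.4], 0.3, 160.9)
```

Call:
move_arm([
  {"fingers": 0.0, "tx": 0.0, "ty": 1.0, "tz": 0.2, "rx": 0.0, "ry": 0.0, "rz": 0.0},
  {"fingers": 0.0, "tx": 0.0, "ty": 2.0, "tz": 0.5, "rx": 0.0, "ry": 0.0, "rz": 0.0},
  {"fingers": 0.0, "tx": 0.0, "ty": 3.0, "tz": 0.5, "rx": 0.0, "ry": 0.0, "rz": 0.0},
  {"fingers": 0.0, "tx": 0.0, "ty": 4.0, "tz": 0.5, "rx": 0.0, "ry": 0.0, "rz": 0.0},
  {"fingers": 0.0, "tx": 0.0, "ty": 4.0, "tz": 0.5, "rx": 0.0, "ry": 0.0, "rz": 0.0},
  {"fingers": 0.0, "tx": 0.0, "ty": 4.0, "tz": 0.5, "rx": 0.0, "ry": 0.0, "rz": 0.0},
])

```text
time: 23.8
eef_pos: [510.4, 99.9, 321.8]
orientation: [[0.0, 1.0, -0.0], [1.0, -0.0, -0.0], [-0.0, -0.0, -1.0]]
contact_force: [0.1, -0.0, 0.3]
grip_width: 85.4
gripper_force: 0.0
```

```bash
python3 v.py 3
```

```text
[510.36459843  99.88214842 321.8485601 ]
mark [([504.8, 71.3], 0.49, 186)] [([504.9, 71.1], 0.54, 183)]
mark [([507.1, -94.8], 0.76, 111)] [([507.5, -95.2], 0.77, 100)]
113 (np.int32(966), [510.5, -94.5, 117.5], [510.8, -96.4], [38.3, 38.1], 41.3, 120.3)
152 (np.int32(1961), [501.1, 77.1, 158.0], [501.0, 75.9], [39.9, 40.1], 15.2, 160.6)
```

View pics/wrist3.png

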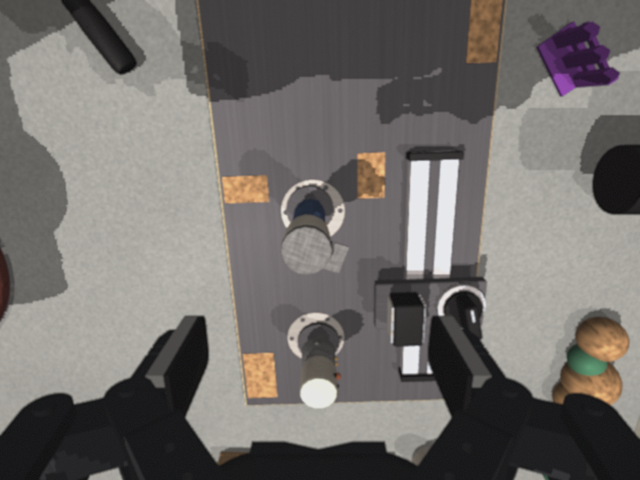

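Fences are clear. The short head is at about (510.6,−96) and the tall head at about (501,76). I'll park the short puppet at the cleared stage end.

Call:
move_arm([
  {"fingers": 0.0, "tx": 0.0, "ty": -1.2, "tz": 0.0, "rx": 0.0, "ry": 0.0, "rz": 0.0},
  {"fingers": 0.0, "tx": 0.0, "ty": -2.4, "tz": 0.0, "rx": 0.0, "ry": 0.0, "rz": 0.0},
  {"fingers": 0.0, "tx": 0.0, "ty": -3.6, "tz": -0.5, "rx": 0.0, "ry": 0.0, "rz": 0.0},
  {"fingers": 0.0, "tx": 0.0, "ty": -4.6, "tz": -1.5, "rx": 0.0, "ry": 0.0, "rz": 0.0},
  {"fingers": 0.0, "tx": 0.01, "ty": -4.92, "tz": -2.5, "rx": 0.0, "ry": 0.0, "rz": 0.0},
  {"fingers": 0.0, "tx": 0.01, "ty": -4.92, "tz": -3.0, "rx": 0.0, "ry": 0.0, "rz": 0.0},
  {"fingers": 0.0, "tx": 0.01, "ty": -4.92, "tz": -3.0, "rx": 0.0, "ry": 0.0, "rz": 0.0},
  {"fingers": 0.0, "tx": 0.01, "ty": -4.92, "tz": -3.8, "rx": 0.0, "ry": 0.0, "rz": 0.0},
  {"fingers": 0.0, "tx": 0.01, "ty": -4.92, "tz": -4.6, "rx": 0.0, "ry": 0.0, "rz": 0.0},
  {"fingers": 0.0, "tx": 0.01, "ty": -4.92, "tz": -5.2, "rx": 0.0, "ry": 0.0, "rz": 0.0},
  {"fingers": 0.0, "tx": 0.01, "ty": -4.92, "tz": -5.55, "rx": 0.0, "ry": 0.0, "rz": 0.0},
  {"fingers": 0.0, "tx": 0.01, "ty": -4.92, "tz": -5.55, "rx": 0.0, "ry": 0.0, "rz": 0.0},
  {"fingers": 0.4, "tx": 0.01, "ty": -4.92, "tz": -5.55, "rx": 0.0, "ry": 0.0, "rz": 0.0},
  {"fingers": 1.0, "tx": 0.01, "ty": -4.92, "tz": -5.55, "rx": 0.0, "ry": 0.0, "rz": 0.0},
  {"fingers": 1.0, "tx": 0.01, "ty": -4.92, "tz": -5.55, "rx": 0.0, "ry": 0.0, "rz": 0.0},
  {"fingers": 1.0, "tx": 0.01, "ty": -4.92, "tz": -5.55, "rx": 0.0, "ry": 0.0, "rz": 0.0},
  {"fingers": 1.0, "tx": 0.01, "ty": -4.92, "tz": -5.55, "rx": 0.0, "ry": 0.0, "rz": 0.0},
], newtons=80)

```text
time: 25.98
eef_pos: [511.0, -96.6, 101.0]
orientation: [[-0.0, 1.0, 0.001], [1.0, 0.0, -0.001], [-0.001, 0.001, -1.0]]
contact_force: [-2.9, 0.3, 7.5]
grip_width: 38.5
gripper_force: 79.5
```

Call:
move_arm([
  {"fingers": 1.0, "tx": 0.0, "ty": 0.0, "tz": 0.4, "rx": 0.0, "ry": 0.0, "rz": 0.0},
  {"fingers": 1.0, "tx": 0.0, "ty": 0.0, "tz": 1.2, "rx": 0.0, "ry": 0.0, "rz": 0.0},
  {"fingers": 1.0, "tx": 0.0, "ty": 0.0, "tz": 2.2, "rx": 0.0, "ry": 0.0, "rz": 0.0},
  {"fingers": 1.0, "tx": 0.0, "ty": 0.0, "tz": 3.2, "rx": 0.0, "ry": 0.0, "rz": 0.0},
  {"fingers": 1.0, "tx": 0.0, "ty": 0.2, "tz": 4.0, "rx": 0.0, "ry": 0.0, "rz": 0.0},
  {"fingers": 1.0, "tx": 0.0, "ty": 0.8, "tz": 4.5, "rx": 0.0, "ry": 0.0, "rz": 0.0},
  {"fingers": 1.0, "tx": 0.0, "ty": 1.6, "tz": 4.55, "rx": 0.0, "ry": 0.0, "rz": 0.0},
  {"fingers": 1.0, "tx": -0.1, "ty": 2.6, "tz": 4.55, "rx": 0.0, "ry": 0.0, "rz": 0.0},
  {"fingers": 1.0, "tx": -0.1, "ty": 3.6, "tz": 4.55, "rx": 0.0, "ry": 0.0, "rz": 0.0},
  {"fingers": 1.0, "tx": -0.2, "ty": 4.6, "tz": 4.55, "rx": 0.0, "ry": 0.0, "rz": 0.0},
  {"fingers": 1.0, "tx": -0.2, "ty": 5.6, "tz": 4.55, "rx": 0.0, "ry": 0.0, "rz": 0.0},
  {"fingers": 1.0, "tx": -0.26, "ty": 6.5, "tz": 4.55, "rx": 0.0, "ry": 0.0, "rz": 0.0},
  {"fingers": 1.0, "tx": -0.26, "ty": 7.0, "tz": 4.55, "rx": 0.0, "ry": 0.0, "rz": 0.0},
  {"fingers": 1.0, "tx": -0.26, "ty": 7.15, "tz": 4.55, "rx": 0.0, "ry": 0.0, "rz": 0.0},
  {"fingers": 1.0, "tx": -0.26, "ty": 7.15, "tz": 4.55, "rx": 0.0, "ry": 0.0, "rz": 0.0},
], newtons=80)

```text
time: 27.85
eef_pos: [500.2, 189.1, 281.9]
orientation: [[0.0, 1.0, -0.0], [1.0, -0.0, -0.001], [-0.001, -0.0, -1.0]]
contact_force: [-0.3, 0.0, -3.6]
grip_width: 38.6
gripper_force: 81.0
```

```bash
python3 - <<'E'
from m import *
from marks import marks
s=state(); print(s['eef_pos'])
for n in ('scene','side'):
    p,d,c=snap(n); save(n+'4',p); np.savez(n+'4.npz',p=p,d=d,**c)
    for o in clusters(cloud(c,d),185,240,30,(440,580,150,240)): print(n,o)
    print(marks(p,d,c,[(507,-95)],40))
E
```

```text
[500.24348401 189.12119611 281.87279167]
scene (np.int32(383), [510.7, 192.1, 214.2], [505.7, 189.2], [39.0, 52.4], 8.9, 240.0)
[([503.5, -94.4], 0.69, 87)]
side (np.int32(450), [491.9, 176.4, 215.7], [496.7, 182.4], [50.2, 52.1], 59.4, 239.9)
[([507.3, -95.5], 0.47, 88)]
```

Call:
move_arm([
  {"fingers": 1.0, "tx": 0.0, "ty": 0.0, "tz": -1.0, "rx": 0.0, "ry": 0.0, "rz": 0.0},
  {"fingers": 1.0, "tx": 0.0, "ty": 0.0, "tz": -2.0, "rx": 0.0, "ry": 0.0, "rz": 0.0},
  {"fingers": 1.0, "tx": 0.0, "ty": 0.0, "tz": -3.0, "rx": 0.0, "ry": 0.0, "rz": 0.0},
  {"fingers": 1.0, "tx": 0.0, "ty": 0.0, "tz": -3.8, "rx": 0.0, "ry": 0.0, "rz": 0.0},
  {"fingers": 1.0, "tx": 0.0, "ty": 0.0, "tz": -4.3, "rx": 0.0, "ry": 0.0, "rz": 0.0},
  {"fingers": 1.0, "tx": 0.0, "ty": 0.0, "tz": -4.5, "rx": 0.0, "ry": 0.0, "rz": 0.0},
  {"fingers": 1.0, "tx": 0.0, "ty": 0.0, "tz": -4.54, "rx": 0.0, "ry": 0.0, "rz": 0.0},
  {"fingers": 1.0, "tx": 0.0, "ty": 0.0, "tz": -4.54, "rx": 0.0, "ry": 0.0, "rz": 0.0},
  {"fingers": 0.3, "tx": 0.0, "ty": 0.0, "tz": -4.54, "rx": 0.0, "ry": 0.0, "rz": 0.0},
  {"fingers": 0.1, "tx": 0.0, "ty": 0.0, "tz": -4.54, "rx": 0.0, "ry": 0.0, "rz": 0.0},
  {"fingers": 0.1, "tx": 0.0, "ty": 0.0, "tz": -4.54, "rx": 0.0, "ry": 0.0, "rz": 0.0},
  {"fingers": 0.0, "tx": 0.0, "ty": 0.0, "tz": -4.0, "rx": 0.0, "ry": 0.0, "rz": 0.0},
  {"fingers": 0.0, "tx": 0.0, "ty": 0.0, "tz": -3.0, "rx": 0.0, "ry": 0.0, "rz": 0.0},
  {"fingers": 0.0, "tx": 0.0, "ty": 0.0, "tz": -1.8, "rx": 0.0, "ry": 0.0, "rz": 0.0},
  {"fingers": 0.0, "tx": 0.0, "ty": 0.0, "tz": -0.6, "rx": 0.0, "ry": 0.0, "rz": 0.0},
  {"fingers": 0.0, "tx": 0.0, "ty": 0.0, "tz": 0.0, "rx": 0.0, "ry": 0.0, "rz": 0.0},
], newtons=80)

```text
time: 29.95
eef_pos: [501.0, 189.9, 284.9]
orientation: [[-0.0, 1.0, 0.004], [1.0, 0.0, 0.001], [0.001, 0.004, -1.0]]
contact_force: [-0.2, 0.2, -0.2]
grip_width: 85.3
gripper_force: 0.0
```

Call:
move_arm([
  {"fingers": 0.0, "tx": 0.1, "ty": -1.2, "tz": 0.3, "rx": 0.0, "ry": 0.0, "rz": 0.0},
  {"fingers": 0.0, "tx": 0.2, "ty": -2.4, "tz": 0.5, "rx": 0.0, "ry": 0.0, "rz": 0.0},
  {"fingers": 0.0, "tx": 0.25, "ty": -3.6, "tz": 0.5, "rx": 0.0, "ry": 0.0, "rz": 0.0},
  {"fingers": 0.0, "tx": 0.25, "ty": -4.8, "tz": 0.5, "rx": 0.0, "ry": 0.0, "rz": 0.0},
  {"fingers": 0.0, "tx": 0.25, "ty": -5.75, "tz": 0.5, "rx": 0.0, "ry": 0.0, "rz": 0.0},
  {"fingers": 0.0, "tx": 0.25, "ty": -5.75, "tz": 0.5, "rx": 0.0, "ry": 0.0, "rz": 0.0},
  {"fingers": 0.0, "tx": 0.25, "ty": -5.75, "tz": 0.5, "rx": 0.0, "ry": 0.0, "rz": 0.0},
])

```text
time: 30.82
eef_pos: [510.2, -40.2, 302.1]
orientation: [[0.0, 1.0, 0.0], [1.0, -0.0, 0.0], [0.0, 0.0, -1.0]]
contact_force: [0.3, 0.5, -0.2]
grip_width: 85.7
gripper_force: 0.0
```

```bash
python3 v.py 5; python3 look.py 5 | grep -v "40[0-9]\|48\|56"
```

```text
[510.17321412 -40.17171816 302.06456765]
mark [([504.3, 71.7], 0.76, 149)] [([504.4, 72.2], 0.78, 134)]
mark [([507.4, -94.5], 1.0, 181)] [([507.4, -94.3], 0.93, 192)]
152 (np.int32(3523), [501.1, 75.6, 158.2], [501.1, 75.4], [40.1, 40.0], 38.4, 160.9)
scene
(np.int32(138), [444.9, -386.7, 59.2], [444.1, -388.7], [62.8, 15.5], 89.9, 71.9)
(np.int32(318), [673.1, -308.6, 68.9], [671.2, -312.1], [46.2, 42.3], 67.1, 75.7)
(np.int32(682), [507.2, 79.3, 129.3], [504.8, 75.4], [40.6, 53.6], 85.4, 163.8)
(np.int32(1268), [641.3, -27.2, 73.4], [638.2, -30.6], [127.1, 57.6], 1.7, 98.8)
(np.int32(547), [506.0, 191.5, 98.6], [500.0, 190.1], [40.0, 40.5], 49.9, 123.8)
side
(np.int32(617), [493.2, 177.5, 90.1], [499.0, 183.1], [40.9, 41.2], 20.6, 120.2)
(np.int32(973), [494.7, 65.4, 117.1], [505.2, 69.6], [42.0, 52.8], 65.6, 160.4)
(np.int32(1028), [628.7, -40.3, 77.8], [640.0, -35.2], [112.9, 52.8], 0.5, 95.6)
(np.int32(478), [667.1, -317.2, 66.0], [672.0, -315.3], [43.8, 45.3], 86.9, 73.9)
```

View pics/wrist5.png

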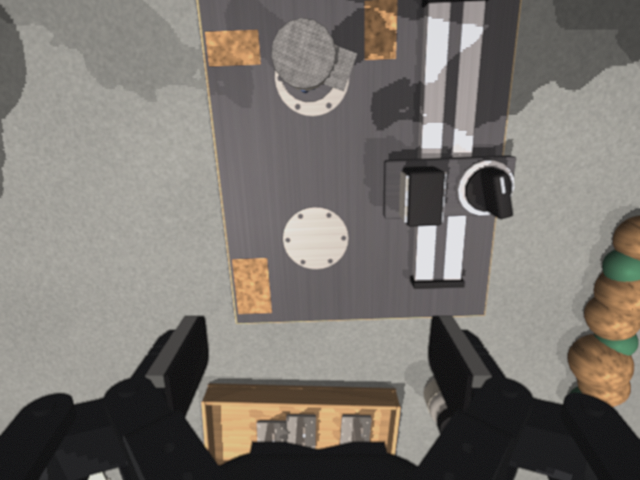

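Mark B is bare at px (316,238), giving a clean fit at (507.4,−94.4). One fence in the tray was nudged but is still inside. Next, the tall puppet.

Call:
move_arm([
  {"fingers": 0.0, "tx": -0.1, "ty": 1.2, "tz": 0.0, "rx": 0.0, "ry": 0.0, "rz": 0.0},
  {"fingers": 0.0, "tx": -0.23, "ty": 2.3, "tz": 0.0, "rx": 0.0, "ry": 0.0, "rz": 0.0},
  {"fingers": 0.0, "tx": -0.23, "ty": 2.89, "tz": -0.5, "rx": 0.0, "ry": 0.0, "rz": 0.0},
  {"fingers": 0.0, "tx": -0.23, "ty": 2.89, "tz": -1.0, "rx": 0.0, "ry": 0.0, "rz": 0.0},
  {"fingers": 0.0, "tx": -0.23, "ty": 2.89, "tz": -1.3, "rx": 0.0, "ry": 0.0, "rz": 0.0},
  {"fingers": 0.0, "tx": -0.23, "ty": 2.89, "tz": -2.2, "rx": 0.0, "ry": 0.0, "rz": 0.0},
  {"fingers": 0.0, "tx": -0.23, "ty": 2.89, "tz": -3.1, "rx": 0.0, "ry": 0.0, "rz": 0.0},
  {"fingers": 0.0, "tx": -0.23, "ty": 2.89, "tz": -3.8, "rx": 0.0, "ry": 0.0, "rz": 0.0},
  {"fingers": 0.0, "tx": -0.23, "ty": 2.89, "tz": -4.1, "rx": 0.0, "ry": 0.0, "rz": 0.0},
  {"fingers": 0.0, "tx": -0.23, "ty": 2.89, "tz": -4.1, "rx": 0.0, "ry": 0.0, "rz": 0.0},
  {"fingers": 0.4, "tx": -0.23, "ty": 2.89, "tz": -4.1, "rx": 0.0, "ry": 0.0, "rz": 0.0},
  {"fingers": 1.0, "tx": -0.23, "ty": 2.89, "tz": -4.1, "rx": 0.0, "ry": 0.0, "rz": 0.0},
  {"fingers": 1.0, "tx": -0.23, "ty": 2.89, "tz": -4.1, "rx": 0.0, "ry": 0.0, "rz": 0.0},
  {"fingers": 1.0, "tx": -0.23, "ty": 2.89, "tz": -4.1, "rx": 0.0, "ry": 0.0, "rz": 0.0},
  {"fingers": 1.0, "tx": -0.23, "ty": 2.89, "tz": -4.1, "rx": 0.0, "ry": 0.0, "rz": 0.0},
], newtons=80)

```text
time: 32.85
eef_pos: [501.3, 75.2, 139.0]
orientation: [[-0.0, 1.0, 0.001], [1.0, 0.0, -0.0], [-0.0, 0.001, -1.0]]
contact_force: [-2.4, -0.2, 7.5]
grip_width: 39.1
gripper_force: 79.5
```

Call:
move_arm([
  {"fingers": 1.0, "tx": 0.0, "ty": 0.0, "tz": 0.4, "rx": 0.0, "ry": 0.0, "rz": 0.0},
  {"fingers": 1.0, "tx": 0.0, "ty": 0.0, "tz": 1.0, "rx": 0.0, "ry": 0.0, "rz": 0.0},
  {"fingers": 1.0, "tx": 0.0, "ty": -0.2, "tz": 1.5, "rx": 0.0, "ry": 0.0, "rz": 0.0},
  {"fingers": 1.0, "tx": 0.05, "ty": -0.8, "tz": 1.5, "rx": 0.0, "ry": 0.0, "rz": 0.0},
  {"fingers": 1.0, "tx": 0.1, "ty": -1.6, "tz": 1.5, "rx": 0.0, "ry": 0.0, "rz": 0.0},
  {"fingers": 1.0, "tx": 0.15, "ty": -2.5, "tz": 1.5, "rx": 0.0, "ry": 0.0, "rz": 0.0},
  {"fingers": 1.0, "tx": 0.15, "ty": -3.4, "tz": 1.5, "rx": 0.0, "ry": 0.0, "rz": 0.0},
  {"fingers": 1.0, "tx": 0.15, "ty": -4.0, "tz": 1.5, "rx": 0.0, "ry": 0.0, "rz": 0.0},
  {"fingers": 1.0, "tx": 0.15, "ty": -4.25, "tz": 1.5, "rx": 0.0, "ry": 0.0, "rz": 0.0},
  {"fingers": 1.0, "tx": 0.15, "ty": -4.25, "tz": 1.5, "rx": 0.0, "ry": 0.0, "rz": 0.0},
  {"fingers": 1.0, "tx": 0.15, "ty": -4.25, "tz": 1.0, "rx": 0.0, "ry": 0.0, "rz": 0.0},
  {"fingers": 1.0, "tx": 0.15, "ty": -4.25, "tz": 0.5, "rx": 0.0, "ry": 0.0, "rz": 0.0},
  {"fingers": 1.0, "tx": 0.15, "ty": -4.25, "tz": 0.2, "rx": 0.0, "ry": 0.0, "rz": 0.0},
  {"fingers": 1.0, "tx": 0.15, "ty": -4.25, "tz": 0.05, "rx": 0.0, "ry": 0.0, "rz": 0.0},
  {"fingers": 1.0, "tx": 0.15, "ty": -4.25, "tz": 0.02, "rx": 0.0, "ry": 0.0, "rz": 0.0},
  {"fingers": 1.0, "tx": 0.15, "ty": -4.25, "tz": 0.02, "rx": 0.0, "ry": 0.0, "rz": 0.0},
], newtons=80)

```text
time: 34.85
eef_pos: [507.4, -94.8, 139.3]
orientation: [[-0.0, 1.0, 0.001], [1.0, 0.0, -0.0], [-0.0, 0.001, -1.0]]
contact_force: [0.1, 0.4, -2.2]
grip_width: 39.2
gripper_force: 81.0
```

Call:
move_arm([
  {"fingers": 0.3, "tx": 0.0, "ty": 0.0, "tz": 0.0, "rx": 0.0, "ry": 0.0, "rz": 0.0},
  {"fingers": 0.1, "tx": 0.0, "ty": 0.0, "tz": 0.0, "rx": 0.0, "ry": 0.0, "rz": 0.0},
  {"fingers": 0.0, "tx": 0.0, "ty": 0.0, "tz": 0.0, "rx": 0.0, "ry": 0.0, "rz": 0.0},
  {"fingers": 0.0, "tx": 0.0, "ty": 0.0, "tz": 0.6, "rx": 0.0, "ry": 0.0, "rz": 0.0},
  {"fingers": 0.0, "tx": 0.0, "ty": 0.0, "tz": 1.6, "rx": 0.0, "ry": 0.0, "rz": 0.0},
  {"fingers": 0.0, "tx": 0.0, "ty": 0.0, "tz": 2.8, "rx": 0.0, "ry": 0.0, "rz": 0.0},
  {"fingers": 0.0, "tx": 0.05, "ty": 0.4, "tz": 4.1, "rx": 0.0, "ry": 0.0, "rz": 0.0},
  {"fingers": 0.0, "tx": 0.08, "ty": 1.35, "tz": 4.1, "rx": 0.0, "ry": 0.0, "rz": 0.0},
  {"fingers": 0.0, "tx": 0.08, "ty": 1.35, "tz": 4.1, "rx": 0.0, "ry": 0.0, "rz": 0.0},
  {"fingers": 0.0, "tx": 0.08, "ty": 1.35, "tz": 4.1, "rx": 0.0, "ry": 0.0, "rz": 0.0},
], newtons=80)

```text
time: 36.1
eef_pos: [510.0, -40.9, 302.5]
orientation: [[-0.001, 1.0, -0.0], [1.0, 0.001, -0.0], [-0.0, -0.0, -1.0]]
contact_force: [-0.1, 0.7, -0.0]
grip_width: 85.5
gripper_force: 0.0
```

```bash
python3 v.py 6
```

```text
[510.04619228 -40.9338708  302.53608384]
mark [([504.4, 71.9], 1.0, 224)] [([504.4, 72.0], 0.93, 235)]
mark [([507.4, -94.4], 0.73, 162)] [([507.6, -94.6], 0.71, 160)]
152 (np.int32(2037), [507.0, -92.6, 157.9], [507.0, -94.1], [40.0, 40.1], 80.1, 160.4)
```

View pics/wrist6.png

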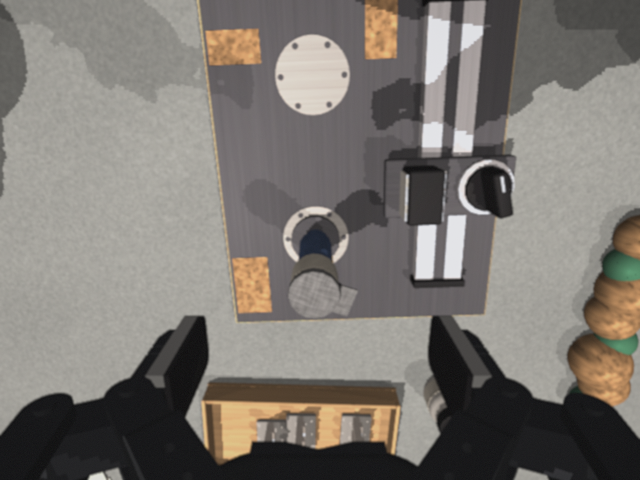

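Call:
move_arm([
  {"fingers": 0.0, "tx": 0.0, "ty": 1.2, "tz": 0.0, "rx": 0.0, "ry": 0.0, "rz": 0.0},
  {"fingers": 0.0, "tx": 0.0, "ty": 2.4, "tz": 0.0, "rx": 0.0, "ry": 0.0, "rz": 0.0},
  {"fingers": 0.0, "tx": -0.1, "ty": 3.6, "tz": 0.0, "rx": 0.0, "ry": 0.0, "rz": 0.0},
  {"fingers": 0.0, "tx": -0.2, "ty": 4.8, "tz": 0.0, "rx": 0.0, "ry": 0.0, "rz": 0.0},
  {"fingers": 0.0, "tx": -0.25, "ty": 5.8, "tz": 0.0, "rx": 0.0, "ry": 0.0, "rz": 0.0},
  {"fingers": 0.0, "tx": -0.25, "ty": 6.5, "tz": 0.0, "rx": 0.0, "ry": 0.0, "rz": 0.0},
  {"fingers": 0.0, "tx": -0.25, "ty": 6.5, "tz": 0.0, "rx": 0.0, "ry": 0.0, "rz": 0.0},
  {"fingers": 0.0, "tx": -0.25, "ty": 6.5, "tz": 0.0, "rx": 0.0, "ry": 0.0, "rz": 0.0},
])

```text
time: 37.15
eef_pos: [500.3, 218.2, 302.4]
orientation: [[0.001, 1.0, -0.001], [1.0, -0.001, -0.001], [-0.001, -0.001, -1.0]]
contact_force: [-0.4, -0.6, 0.1]
grip_width: 85.7
gripper_force: 0.0
```

```bash
python3 v.py 7
```

```text
[500.32213074 218.21082685 302.41486665]
mark [([504.4, 71.6], 0.99, 164)] [([504.4, 71.8], 0.9, 177)]
mark [([507.5, -95.0], 0.63, 130)] [([507.8, -95.1], 0.68, 112)]
113 (np.int32(1564), [500.4, 190.2, 117.7], [500.3, 189.2], [38.3, 37.9], 46.7, 120.3)
```

Call:
move_arm([
  {"fingers": 0.0, "tx": 0.0, "ty": -0.75, "tz": -0.5, "rx": 0.0, "ry": 0.0, "rz": 0.0},
  {"fingers": 0.0, "tx": 0.0, "ty": -0.75, "tz": -1.5, "rx": 0.0, "ry": 0.0, "rz": 0.0},
  {"fingers": 0.0, "tx": 0.0, "ty": -0.75, "tz": -2.5, "rx": 0.0, "ry": 0.0, "rz": 0.0},
  {"fingers": 0.0, "tx": 0.0, "ty": -0.75, "tz": -3.0, "rx": 0.0, "ry": 0.0, "rz": 0.0},
  {"fingers": 0.0, "tx": 0.0, "ty": -0.75, "tz": -3.8, "rx": 0.0, "ry": 0.0, "rz": 0.0},
  {"fingers": 0.0, "tx": 0.0, "ty": -0.75, "tz": -4.6, "rx": 0.0, "ry": 0.0, "rz": 0.0},
  {"fingers": 0.0, "tx": 0.0, "ty": -0.75, "tz": -5.05, "rx": 0.0, "ry": 0.0, "rz": 0.0},
  {"fingers": 0.0, "tx": 0.0, "ty": -0.75, "tz": -5.05, "rx": 0.0, "ry": 0.0, "rz": 0.0},
  {"fingers": 0.0, "tx": 0.0, "ty": -0.75, "tz": -5.05, "rx": 0.0, "ry": 0.0, "rz": 0.0},
  {"fingers": 0.4, "tx": 0.0, "ty": -0.75, "tz": -5.05, "rx": 0.0, "ry": 0.0, "rz": 0.0},
  {"fingers": 1.0, "tx": 0.0, "ty": -0.75, "tz": -5.05, "rx": 0.0, "ry": 0.0, "rz": 0.0},
  {"fingers": 1.0, "tx": 0.0, "ty": -0.75, "tz": -5.05, "rx": 0.0, "ry": 0.0, "rz": 0.0},
  {"fingers": 1.0, "tx": 0.0, "ty": -0.75, "tz": -5.05, "rx": 0.0, "ry": 0.0, "rz": 0.0},
  {"fingers": 1.0, "tx": 0.0, "ty": -0.75, "tz": -5.05, "rx": 0.0, "ry": 0.0, "rz": 0.0},
], newtons=80)

```text
time: 38.95
eef_pos: [500.5, 189.3, 101.6]
orientation: [[-0.0, 1.0, 0.001], [1.0, 0.0, 0.0], [0.0, 0.001, -1.0]]
contact_force: [-2.1, -0.1, 7.1]
grip_width: 38.6
gripper_force: 80.2
```

Call:
move_arm([
  {"fingers": 1.0, "tx": 0.0, "ty": 0.0, "tz": 0.4, "rx": 0.0, "ry": 0.0, "rz": 0.0},
  {"fingers": 1.0, "tx": 0.0, "ty": 0.0, "tz": 1.0, "rx": 0.0, "ry": 0.0, "rz": 0.0},
  {"fingers": 1.0, "tx": 0.0, "ty": -0.2, "tz": 1.3, "rx": 0.0, "ry": 0.0, "rz": 0.0},
  {"fingers": 1.0, "tx": 0.05, "ty": -0.8, "tz": 1.3, "rx": 0.0, "ry": 0.0, "rz": 0.0},
  {"fingers": 1.0, "tx": 0.1, "ty": -1.5, "tz": 1.3, "rx": 0.0, "ry": 0.0, "rz": 0.0},
  {"fingers": 1.0, "tx": 0.1, "ty": -2.2, "tz": 1.3, "rx": 0.0, "ry": 0.0, "rz": 0.0},
  {"fingers": 1.0, "tx": 0.1, "ty": -2.7, "tz": 1.3, "rx": 0.0, "ry": 0.0, "rz": 0.0},
  {"fingers": 1.0, "tx": 0.1, "ty": -2.94, "tz": 1.3, "rx": 0.0, "ry": 0.0, "rz": 0.0},
  {"fingers": 1.0, "tx": 0.1, "ty": -2.94, "tz": 1.3, "rx": 0.0, "ry": 0.0, "rz": 0.0},
  {"fingers": 1.0, "tx": 0.1, "ty": -2.94, "tz": 0.9, "rx": 0.0, "ry": 0.0, "rz": 0.0},
  {"fingers": 1.0, "tx": 0.1, "ty": -2.94, "tz": 0.5, "rx": 0.0, "ry": 0.0, "rz": 0.0},
  {"fingers": 1.0, "tx": 0.1, "ty": -2.94, "tz": 0.2, "rx": 0.0, "ry": 0.0, "rz": 0.0},
  {"fingers": 1.0, "tx": 0.1, "ty": -2.94, "tz": 0.05, "rx": 0.0, "ry": 0.0, "rz": 0.0},
  {"fingers": 1.0, "tx": 0.1, "ty": -2.94, "tz": 0.01, "rx": 0.0, "ry": 0.0, "rz": 0.0},
  {"fingers": 1.0, "tx": 0.1, "ty": -2.94, "tz": 0.01, "rx": 0.0, "ry": 0.0, "rz": 0.0},
], newtons=80)

```text
time: 40.83
eef_pos: [504.5, 71.8, 101.6]
orientation: [[-0.0, 1.0, 0.001], [1.0, 0.0, 0.0], [0.0, 0.001, -1.0]]
contact_force: [-0.3, 1.0, -2.0]
grip_width: 38.5
gripper_force: 81.3
```

Call:
move_arm([
  {"fingers": 0.3, "tx": 0.0, "ty": 0.0, "tz": 0.0, "rx": 0.0, "ry": 0.0, "rz": 0.0},
  {"fingers": 0.1, "tx": 0.0, "ty": 0.0, "tz": 0.0, "rx": 0.0, "ry": 0.0, "rz": 0.0},
  {"fingers": 0.0, "tx": 0.0, "ty": 0.0, "tz": 0.0, "rx": 0.0, "ry": 0.0, "rz": 0.0},
  {"fingers": 0.0, "tx": 0.0, "ty": 0.0, "tz": 0.6, "rx": 0.0, "ry": 0.0, "rz": 0.0},
  {"fingers": 0.0, "tx": 0.0, "ty": 0.0, "tz": 1.6, "rx": 0.0, "ry": 0.0, "rz": 0.0},
  {"fingers": 0.0, "tx": 0.0, "ty": 0.0, "tz": 2.8, "rx": 0.0, "ry": 0.0, "rz": 0.0},
  {"fingers": 0.0, "tx": 0.0, "ty": 0.0, "tz": 4.0, "rx": 0.0, "ry": 0.0, "rz": 0.0},
  {"fingers": 0.0, "tx": 0.6, "ty": 0.0, "tz": 5.05, "rx": 0.0, "ry": 0.0, "rz": 0.0},
  {"fingers": 0.0, "tx": 1.5, "ty": 0.0, "tz": 5.05, "rx": 0.0, "ry": 0.0, "rz": 0.0},
  {"fingers": 0.0, "tx": 1.5, "ty": 0.0, "tz": 5.05, "rx": 0.0, "ry": 0.0, "rz": 0.0},
  {"fingers": 0.0, "tx": 1.5, "ty": 0.0, "tz": 5.05, "rx": 0.0, "ry": 0.0, "rz": 0.0},
], newtons=80)

```text
time: 42.2
eef_pos: [563.5, 71.6, 302.7]
orientation: [[0.0, 1.0, -0.001], [1.0, -0.0, 0.0], [0.0, -0.001, -1.0]]
contact_force: [-0.8, 0.5, -0.1]
grip_width: 85.4
gripper_force: 0.0
```

```bash
python3 v.py 8
```

```text
[563.49162919  71.61296476 302.69652301]
mark [([504.7, 72.2], 0.71, 150)] [([504.6, 72.0], 0.73, 148)]
mark [([507.6, -94.3], 0.63, 161)] [([507.7, -94.5], 0.64, 150)]
113 (np.int32(1687), [505.3, 72.2, 117.8], [505.2, 71.2], [37.9, 38.9], 22.9, 121.5)
113 (np.int32(159), [510.6, -78.5, 120.7], [510.4, -81.5], [14.3, 37.3], 75.1, 124.0)
152 (np.int32(1552), [507.5, -91.4, 157.7], [507.2, -93.4], [40.2, 40.7], 27.6, 160.1)
```

View pics/wrist8.png

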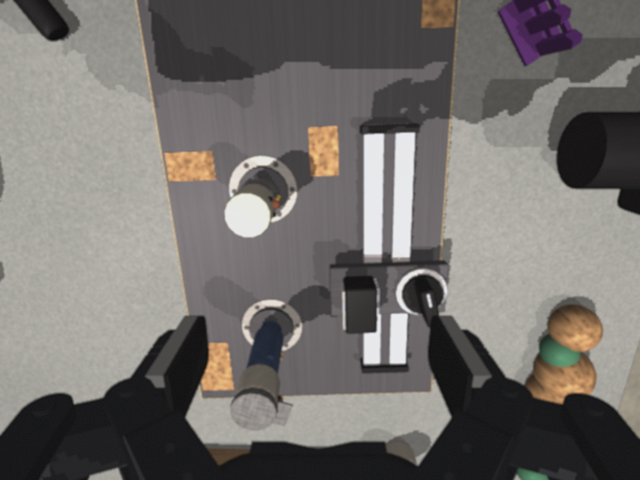

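Both puppets stand centred on their swapped marks: short at px (262,190), tall at (271,327). Now the lamp.

Call:
move_arm([
  {"fingers": 0.0, "tx": 1.0, "ty": -0.5, "tz": 0.0, "rx": 0.0, "ry": 0.0, "rz": 0.0},
  {"fingers": 0.0, "tx": 1.9, "ty": -1.3, "tz": 0.0, "rx": 0.0, "ry": 0.0, "rz": 0.0},
  {"fingers": 0.0, "tx": 1.9, "ty": -1.3, "tz": 0.0, "rx": 0.0, "ry": 0.0, "rz": 0.0},
  {"fingers": 0.0, "tx": 1.9, "ty": -1.3, "tz": 0.0, "rx": 0.0, "ry": 0.0, "rz": 0.0},
  {"fingers": 0.0, "tx": 1.9, "ty": -1.3, "tz": 0.0, "rx": 0.0, "ry": 0.0, "rz": 0.0},
])

```text
time: 42.88
eef_pos: [639.4, 20.4, 303.7]
orientation: [[-0.001, 1.0, 0.0], [1.0, 0.001, 0.0], [0.0, 0.0, -1.0]]
contact_force: [-0.3, 0.1, -1.0]
grip_width: 85.4
gripper_force: 0.0
```

```bash
cat > lamp.py <<'E'
from m import *
import sys
print(state()['eef_pos'])
p,d,c=snap('wrist'); save('wrist'+sys.argv[1],p); np.savez('wrist'+sys.argv[1]+'.npz',p=p,d=d,**c)
P=cloud(c,d); B=(570,720,-180,60)
for lo,hi in ((88,97),(55,75),(66,76),(22,30),(30,45)):
    for o in clusters(P,lo,hi,80,B): print(lo,hi,o)
# stage far/near edge lines
m=(abs(P[...,2]-18)<3.5); far=[];
G=P[m]
for y in range(-140,120,10):
    s=G[abs(G[:,1]-y)<2]
    if len(s): far.append((y,s[:,0].min(),s[:,0].max()))
f=np.array(far)
for k in (1,2):
    a=np.polyfit(f[:,0],f[:,k],1); r=f[:,k]-np.polyval(a,f[:,0]); g=abs(r)<2; a=np.polyfit(f[g,0],f[g,k],1); print('edge',k,np.degrees(np.arctan(a[0])),a[1],g.sum(),r[g].std())
E
python3 lamp.py 9
```

```text
[639.35216067  20.37148361 303.67014751]
88 97 (np.int32(1785), [605.1, -31.1, 92.8], [605.1, -32.4], [35.1, 49.6], 2.4, 95.4)
88 97 (np.int32(616), [672.7, -28.9, 92.8], [672.9, -30.1], [13.9, 41.7], 16.7, 95.4)
55 75 (np.int32(1225), [672.1, -25.8, 61.4], [672.8, -30.1], [52.3, 51.5], 10.0, 75.0)
55 75 (np.int32(132), [605.0, -8.4, 68.9], [604.1, -9.6], [34.7, 4.3], 3.8, 75.0)
66 76 (np.int32(111), [605.0, -8.4, 71.2], [604.1, -9.5], [34.7, 4.2], 4.4, 76.0)
30 45 (np.int32(3207), [636.8, 26.6, 34.8], [637.6, 28.2], [122.9, 64.6], 1.4, 45.0)
30 45 (np.int32(2802), [642.2, -106.9, 35.1], [641.3, -105.8], [55.2, 79.4], 2.8, 42.2)
edge 1 -2.1230082163439667 403.63656146522624 26 0.3268626710090654
edge 2 88.36716400645504 350.80233316762684 1 0.0lamp.py:16: RankWarning: Polyfit may be poorly conditioned
  a=np.polyfit(f[:,0],f[:,k],1); r=f[:,k]-np.polyval(a,f[:,0]); g=abs(r)<2; a=np.polyfit(f[g,0],f[g,k],1); print('edge',k,np.degrees(np.arctan(a[0])),a[1],g.sum(),r[g].std())
```

View pics/wrist9.png

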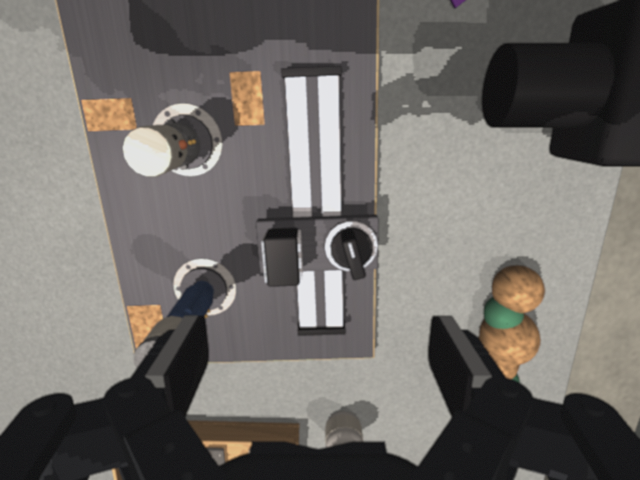

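Lamp top centre is about (605.1,−32.3), px (282,257). The knob bar is at (672.9,−30.1) with clamp ≈1.32, and stage yaw is 2.1°. The slide needed is about −58 mm along stage y.

Call:
move_arm([
  {"fingers": 0.5, "tx": 0.4, "ty": -0.6, "tz": 0.0, "rx": 0.0, "ry": 0.0, "rz": 0.15},
  {"fingers": 0.5, "tx": 0.82, "ty": -1.25, "tz": -0.5, "rx": 0.0, "ry": 0.0, "rz": 0.29},
  {"fingers": 0.5, "tx": 0.82, "ty": -1.25, "tz": -1.5, "rx": 0.0, "ry": 0.0, "rz": 0.29},
  {"fingers": 0.5, "tx": 0.82, "ty": -1.25, "tz": -2.5, "rx": 0.0, "ry": 0.0, "rz": 0.29},
  {"fingers": 0.5, "tx": 0.82, "ty": -1.25, "tz": -3.5, "rx": 0.0, "ry": 0.0, "rz": 0.29},
  {"fingers": 0.5, "tx": 0.82, "ty": -1.25, "tz": -4.0, "rx": 0.0, "ry": 0.0, "rz": 0.29},
  {"fingers": 0.5, "tx": 0.82, "ty": -1.25, "tz": -4.5, "rx": 0.0, "ry": 0.0, "rz": 0.29},
  {"fingers": 0.5, "tx": 0.82, "ty": -1.25, "tz": -5.0, "rx": 0.0, "ry": 0.0, "rz": 0.29},
  {"fingers": 0.5, "tx": 0.82, "ty": -1.25, "tz": -5.3, "rx": 0.0, "ry": 0.0, "rz": 0.29},
  {"fingers": 0.5, "tx": 0.82, "ty": -1.25, "tz": -5.48, "rx": 0.0, "ry": 0.0, "rz": 0.29},
  {"fingers": 0.5, "tx": 0.82, "ty": -1.25, "tz": -5.48, "rx": 0.0, "ry": 0.0, "rz": 0.29},
  {"fingers": 0.5, "tx": 0.82, "ty": -1.25, "tz": -5.48, "rx": 0.0, "ry": 0.0, "rz": 0.29},
], newtons=80)

```text
time: 44.42
eef_pos: [673.4, -30.4, 84.7]
orientation: [[-0.286, 0.958, 0.001], [0.958, 0.286, -0.0], [-0.0, 0.001, -1.0]]
contact_force: [0.1, -0.5, 0.5]
grip_width: 42.8
gripper_force: 0.0
```

Call:
move_arm([
  {"fingers": 1.0, "tx": 0.0, "ty": 0.0, "tz": 0.0, "rx": 0.0, "ry": 0.0, "rz": 0.0},
  {"fingers": 1.0, "tx": 0.0, "ty": 0.0, "tz": 0.0, "rx": 0.0, "ry": 0.0, "rz": 0.0},
  {"fingers": 1.0, "tx": 0.0, "ty": 0.0, "tz": 0.0, "rx": 0.0, "ry": 0.0, "rz": 0.0},
  {"fingers": 1.0, "tx": 0.0, "ty": 0.0, "tz": 0.0, "rx": 0.0, "ry": 0.0, "rz": 0.0},
  {"fingers": 1.0, "tx": 0.0, "ty": 0.0, "tz": 0.0, "rx": 0.0, "ry": 0.0, "rz": 0.0},
], newtons=80)

```text
time: 45.05
eef_pos: [673.2, -30.5, 84.7]
orientation: [[-0.286, 0.958, 0.001], [0.958, 0.286, -0.0], [-0.0, 0.001, -1.0]]
contact_force: [-1.3, 1.1, 6.2]
grip_width: 12.7
gripper_force: 78.3
```

```bash
python3 -c "
from bench import state; s=state(); print(s['q'],s['contact_force'],s['moment'],s['eef_pos'])"
```

```text
[-8.80156394e+00  3.95266863e+01  2.93384915e+00  5.33664644e+01
 -4.13334795e-03  6.45865475e+01] [-1.31635018  1.07046909  6.16168751] [-0.04108647  0.40211524 -0.04496265] [673.22168191 -30.49264147  84.65037928]
```

Call:
move_arm([
  {"fingers": 1.0, "tx": 0.0, "ty": 0.0, "tz": 0.0, "rx": 0.0, "ry": 0.0, "rz": 0.1},
  {"fingers": 1.0, "tx": 0.0, "ty": 0.0, "tz": 0.0, "rx": 0.0, "ry": 0.0, "rz": 0.2},
  {"fingers": 1.0, "tx": 0.0, "ty": 0.0, "tz": 0.0, "rx": 0.0, "ry": 0.0, "rz": 0.3},
  {"fingers": 1.0, "tx": 0.0, "ty": 0.0, "tz": 0.0, "rx": 0.0, "ry": 0.0, "rz": 0.4},
  {"fingers": 1.0, "tx": 0.0, "ty": 0.0, "tz": 0.0, "rx": 0.0, "ry": 0.0, "rz": 0.5},
  {"fingers": 1.0, "tx": 0.0, "ty": 0.0, "tz": 0.0, "rx": 0.0, "ry": 0.0, "rz": 0.6},
  {"fingers": 1.0, "tx": 0.0, "ty": 0.0, "tz": 0.0, "rx": 0.0, "ry": 0.0, "rz": 0.7},
  {"fingers": 1.0, "tx": 0.0, "ty": 0.0, "tz": 0.0, "rx": 0.0, "ry": 0.0, "rz": 0.8},
  {"fingers": 1.0, "tx": 0.0, "ty": 0.0, "tz": 0.0, "rx": 0.0, "ry": 0.0, "rz": 0.9},
  {"fingers": 1.0, "tx": 0.0, "ty": 0.0, "tz": 0.0, "rx": 0.0, "ry": 0.0, "rz": 1.0},
  {"fingers": 1.0, "tx": 0.0, "ty": 0.0, "tz": 0.0, "rx": 0.0, "ry": 0.0, "rz": 1.05},
  {"fingers": 1.0, "tx": 0.0, "ty": 0.0, "tz": 0.0, "rx": 0.0, "ry": 0.0, "rz": 1.05},
  {"fingers": 1.0, "tx": 0.0, "ty": 0.0, "tz": 0.0, "rx": 0.0, "ry": 0.0, "rz": 1.05},
], newtons=80)

```text
time: 46.68
eef_pos: [672.8, -30.7, 84.7]
orientation: [[-0.973, 0.229, -0.0], [0.229, 0.973, -0.001], [-0.0, -0.001, -1.0]]
contact_force: [-3.6, -1.7, 7.5]
grip_width: 12.8
gripper_force: 78.9
```

Call:
move_arm([
  {"fingers": 1.0, "tx": 0.01, "ty": -0.15, "tz": 0.0, "rx": 0.0, "ry": 0.0, "rz": 0.0},
  {"fingers": 1.0, "tx": 0.01, "ty": -0.35, "tz": 0.0, "rx": 0.0, "ry": 0.0, "rz": 0.0},
  {"fingers": 1.0, "tx": 0.02, "ty": -0.55, "tz": 0.0, "rx": 0.0, "ry": 0.0, "rz": 0.0},
  {"fingers": 1.0, "tx": 0.03, "ty": -0.75, "tz": 0.0, "rx": 0.0, "ry": 0.0, "rz": 0.0},
  {"fingers": 1.0, "tx": 0.03, "ty": -0.95, "tz": 0.0, "rx": 0.0, "ry": 0.0, "rz": 0.0},
  {"fingers": 1.0, "tx": 0.04, "ty": -1.15, "tz": 0.0, "rx": 0.0, "ry": 0.0, "rz": 0.0},
  {"fingers": 1.0, "tx": 0.05, "ty": -1.3, "tz": 0.0, "rx": 0.0, "ry": 0.0, "rz": 0.0},
  {"fingers": 1.0, "tx": 0.05, "ty": -1.4, "tz": 0.0, "rx": 0.0, "ry": 0.0, "rz": 0.0},
  {"fingers": 1.0, "tx": 0.05, "ty": -1.46, "tz": 0.0, "rx": 0.0, "ry": 0.0, "rz": 0.0},
  {"fingers": 1.0, "tx": 0.05, "ty": -1.46, "tz": 0.0, "rx": 0.0, "ry": 0.0, "rz": 0.0},
  {"fingers": 1.0, "tx": 0.05, "ty": -1.46, "tz": 0.0, "rx": 0.0, "ry": 0.0, "rz": 0.0},
], newtons=80)

```text
time: 48.05
eef_pos: [674.9, -89.1, 84.7]
orientation: [[-0.973, 0.229, 0.0], [0.229, 0.973, -0.001], [-0.0, -0.001, -1.0]]
contact_force: [-3.2, -0.8, 5.3]
grip_width: 12.8
gripper_force: 78.8
```

```bash
python3 - <<'E'
from m import *
print(state()['eef_pos'],state()['contact_force'])
p,d,c=snap('wrist'); save('wrist10',p); P=cloud(c,d)
for o in clusters(P,88,97,80,(570,650,-180,60)): print(o)
for n in ('scene','side'):
    p,d,c=snap(n); P=cloud(c,d)
    for o in clusters(P,86,98,30,(570,650,-180,60)): print(n,o)
    z=np.load(n+'0.npz'); P=cloud({k:z[k] for k in ('fx','fy','cx','cy','k1','xyz','rotation')},z['d'])
    for o in clusters(P,86,98,30,(570,650,-180,60)): print(n,'before',o)
E
```

```text
[674.91970351 -89.14643567  84.68211218] [-3.21576125 -0.81064937  5.25502403]
(np.int32(17983), [606.1, -90.8, 92.9], [607.5, -91.8], [34.9, 50.3], 2.2, 96.0)
scene (np.int32(280), [604.9, -85.9, 93.2], [604.3, -89.7], [36.3, 49.9], 6.0, 98.0)
scene before (np.int32(348), [604.1, -31.0, 93.2], [602.3, -32.0], [36.5, 50.1], 2.8, 97.9)
side (np.int32(310), [603.3, -96.0, 91.7], [605.9, -93.6], [37.8, 51.6], 0.8, 95.9)
side before (np.int32(277), [601.1, -37.4, 91.8], [603.4, -36.2], [35.9, 51.7], 1.2, 95.5)
```

Call:
move_arm([
  {"fingers": 1.0, "tx": 0.0, "ty": 0.0, "tz": 0.0, "rx": 0.0, "ry": 0.0, "rz": -0.1},
  {"fingers": 1.0, "tx": 0.0, "ty": 0.0, "tz": 0.0, "rx": 0.0, "ry": 0.0, "rz": -0.2},
  {"fingers": 1.0, "tx": 0.0, "ty": 0.0, "tz": 0.0, "rx": 0.0, "ry": 0.0, "rz": -0.3},
  {"fingers": 1.0, "tx": 0.0, "ty": 0.0, "tz": 0.0, "rx": 0.0, "ry": 0.0, "rz": -0.4},
  {"fingers": 1.0, "tx": 0.0, "ty": 0.0, "tz": 0.0, "rx": 0.0, "ry": 0.0, "rz": -0.5},
  {"fingers": 1.0, "tx": 0.0, "ty": 0.0, "tz": 0.0, "rx": 0.0, "ry": 0.0, "rz": -0.6},
  {"fingers": 1.0, "tx": 0.0, "ty": 0.0, "tz": 0.0, "rx": 0.0, "ry": 0.0, "rz": -0.7},
  {"fingers": 1.0, "tx": 0.0, "ty": 0.0, "tz": 0.0, "rx": 0.0, "ry": 0.0, "rz": -0.8},
  {"fingers": 1.0, "tx": 0.0, "ty": 0.0, "tz": 0.0, "rx": 0.0, "ry": 0.0, "rz": -0.9},
  {"fingers": 1.0, "tx": 0.0, "ty": 0.0, "tz": 0.0, "rx": 0.0, "ry": 0.0, "rz": -1.0},
  {"fingers": 1.0, "tx": 0.0, "ty": 0.0, "tz": 0.0, "rx": 0.0, "ry": 0.0, "rz": -1.06},
  {"fingers": 1.0, "tx": 0.0, "ty": 0.0, "tz": 0.0, "rx": 0.0, "ry": 0.0, "rz": -1.06},
  {"fingers": 1.0, "tx": 0.0, "ty": 0.0, "tz": 0.0, "rx": 0.0, "ry": 0.0, "rz": -1.06},
], newtons=80)

```text
time: 49.82
eef_pos: [675.4, -88.9, 84.7]
orientation: [[-0.276, 0.961, 0.001], [0.961, 0.276, -0.0], [-0.0, 0.001, -1.0]]
contact_force: [-2.3, -0.3, 5.0]
grip_width: 12.2
gripper_force: 78.6
```

Call:
move_arm([
  {"fingers": 0.6, "tx": 0.0, "ty": 0.0, "tz": 0.0, "rx": 0.0, "ry": 0.0, "rz": 0.0},
  {"fingers": 0.5, "tx": 0.0, "ty": 0.0, "tz": 0.0, "rx": 0.0, "ry": 0.0, "rz": 0.0},
  {"fingers": 0.5, "tx": 0.0, "ty": 0.0, "tz": 0.0, "rx": 0.0, "ry": 0.0, "rz": 0.0},
  {"fingers": 0.5, "tx": 0.0, "ty": 0.0, "tz": 0.6, "rx": 0.0, "ry": 0.0, "rz": 0.0},
  {"fingers": 0.5, "tx": 0.0, "ty": 0.0, "tz": 1.6, "rx": 0.0, "ry": 0.0, "rz": 0.0},
  {"fingers": 0.5, "tx": 0.0, "ty": 0.0, "tz": 2.8, "rx": 0.0, "ry": 0.0, "rz": 0.0},
  {"fingers": 0.5, "tx": 0.0, "ty": 0.0, "tz": 4.0, "rx": 0.0, "ry": 0.0, "rz": 0.0},
  {"fingers": 0.0, "tx": -0.8, "ty": 0.6, "tz": 5.2, "rx": 0.0, "ry": 0.0, "rz": -0.15},
  {"fingers": 0.0, "tx": -1.6, "ty": 1.3, "tz": 5.48, "rx": 0.0, "ry": 0.0, "rz": -0.28},
  {"fingers": 0.0, "tx": -1.6, "ty": 1.3, "tz": 5.48, "rx": 0.0, "ry": 0.0, "rz": -0.28},
  {"fingers": 0.0, "tx": -1.6, "ty": 1.3, "tz": 5.48, "rx": 0.0, "ry": 0.0, "rz": -0.28},
  {"fingers": 0.0, "tx": -1.6, "ty": 1.3, "tz": 5.48, "rx": 0.0, "ry": 0.0, "rz": -0.28},
], newtons=80)

```text
time: 51.32
eef_pos: [611.3, -37.4, 302.3]
orientation: [[-0.0, 1.0, -0.001], [1.0, 0.0, 0.0], [0.0, -0.001, -1.0]]
contact_force: [0.8, -0.9, -0.4]
grip_width: 85.2
gripper_force: 0.0
```

```bash
python3 lamp.py 11 2>/dev/null; python3 v.py 12; python3 look.py 12 | grep -v "67[0-9]\.[0-9], -31"
```

```text
[611.31653062 -37.36651547 302.26535351]
88 97 (np.int32(1790), [606.9, -89.5, 92.7], [607.2, -90.8], [34.9, 49.7], 2.1, 95.6)
88 97 (np.int32(631), [674.5, -87.3, 92.7], [675.1, -88.3], [14.1, 42.1], 15.9, 95.8)
55 75 (np.int32(1231), [673.0, -84.3, 61.4], [674.7, -87.5], [52.6, 50.7], 21.7, 74.8)
55 75 (np.int32(135), [606.6, -66.8, 68.7], [606.0, -67.9], [34.5, 4.4], 4.4, 74.9)
66 76 (np.int32(99), [607.9, -66.6, 70.9], [607.2, -67.0], [3.2, 32.2], 89.2, 75.6)
30 45 (np.int32(6446), [637.8, -0.5, 34.6], [638.6, -1.0], [124.2, 122.2], 1.9, 45.0)
30 45 (np.int32(747), [646.5, -135.3, 37.0], [643.0, -134.6], [54.7, 20.3], 2.0, 42.5)
edge 1 -2.26070750663114 403.6330120045112 26 0.42557984451305614
edge 2 -37.18706789492407 738.3358299046183 2 1.5797740060810384
[611.29461037 -37.36369142 302.21298909]
mark [([504.6, 71.9], 0.69, 177)] [([504.6, 72.1], 0.67, 174)]
mark [([507.4, -94.3], 0.75, 160)] [([507.5, -94.5], 0.71, 170)]
113 (np.int32(2389), [506.0, 70.6, 117.8], [505.3, 70.7], [38.4, 38.4], 0.9, 120.8)
113 (np.int32(136), [516.6, -81.8, 121.2], [514.5, -83.9], [14.7, 37.9], 55
[... 383 characters left out ...]
8], [510.9, -96.0], [41.2, 52.1], 74.1, 163.5)
(np.int32(528), [509.7, 75.1, 97.6], [504.2, 72.5], [38.9, 38.8], 50.5, 124.6)
(np.int32(1227), [642.8, -85.1, 73.6], [640.5, -89.0], [125.7, 57.8], 1.8, 99.1)
side
(np.int32(686), [497.1, 60.7, 90.4], [503.5, 68.2], [43.9, 39.4], 49.5, 120.7)
(np.int32(1124), [630.8, -98.6, 77.4], [642.9, -92.2], [112.6, 54.2], 3.7, 97.1)
(np.int32(1147), [499.7, -103.5, 118.5], [511.2, -99.9], [41.1, 52.7], 64.6, 160.0)
(np.int32(290), [558.5, -382.7, 58.9], [560.9, -381.6], [58.6, 16.1], 88.9, 68.8)
(np.int32(335), [484.0, -382.0, 58.9], [486.2, -380.5], [61.6, 14.3], 88.9, 68.0)
(np.int32(352), [443.7, -392.2, 59.0], [445.9, -391.0], [14.9, 61.8], 0.7, 68.6)
```

View pics/wrist12.png

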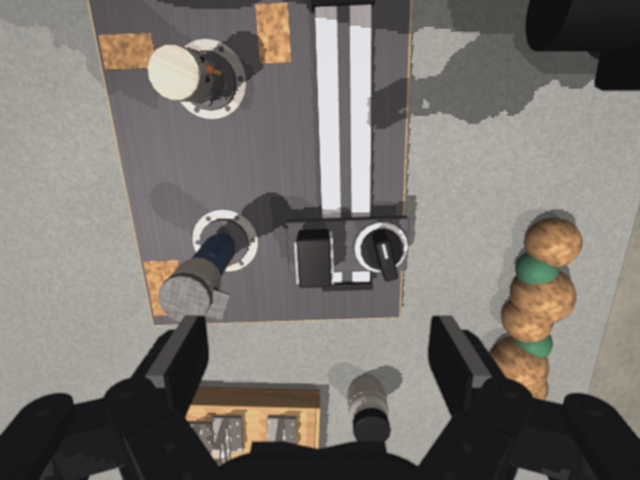

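View pics/side12.png

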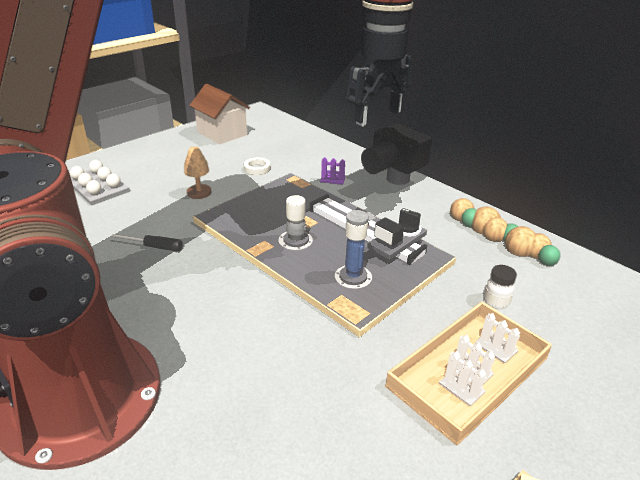

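Everything checks out: the lamp is within about 0.3 mm of the mark line, the clamp is at about 1.33, both puppets are centred on their swapped marks, and all three fences stand in the tray.

```bash
python3 -c "
from bench import manip; print(manip.hand_in())"
```

```text
the job is handed in; nothing more can be done
None
```

The job is handed in: all three fences are in the tray, the puppets have swapped marks and stand upright and centred to within about 1 mm, and the lamp is clamped in line with the tall puppet's mark to about 0.3 mm; a fence already in the tray got nudged during the run but stayed upright inside it.

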